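# Change the sample dish behind the bottles

## Task

Change the sample at the imaging station: the tan dish at the back of the blue carrier must go into the round seat of the black stage adapter, and the pink dish that sits in the adapter now is finished and goes to the free place at the back of the carrier's other lane. First clear both bottles (lens cleaner and immersion oil) out of the carrier and stand them on the white spill tray, where they stay until both dishes are in place; oil and cleaner must not stand on the bare table. Then put each bottle back upright in the very place in the carrier it came from, and leave the other things on the table undisturbed.

Things in the scene. Friction and masses are not known exactly. Their poses are not given: they have to be found in the camera images.
- carrier: Fixed blue open tray, 133 (x) x 117 (y) x 24 mm high. Origin: centre of underside; +x to its back, front (-x) has two white cards. Floor 4 mm, walls 3 mm; a wall at y=0 makes two lanes along x, 54 mm wide, centred at y=+28.5 and -28.5 mm. Each lane: bottle in front (x=-31.5 mm), dish place behind (x=+14.5). Tan dish in the +y lane; dish place of the -y lane free.
- adapter: Fixed black stage adapter plate, 128 (x) x 86 (y) x 10 mm, with a round seat in the middle 48 mm wide, 3.5 mm deep; the seat's floor is 6.5 mm above the underside and carries a bright ring. Steel screw heads near the corners, 55 mm from the centre, stand 13 mm high. Origin: centre of the underside, on the seat's axis; z up. The pink dish sits in the seat at the start.
- spill_tray: Fixed shallow white spill tray, 130 (x) x 110 (y) mm over its rim, 12 mm high, inside 120 x 100 mm, flat floor 3 mm thick. Origin: centre of its underside; z up. Empty at the start; room for both bottles, best set on a diagonal.
- lens_cleaner: Lens cleaner: white round plastic bottle with a blue cap, 35 mm in diameter, 120 mm high, about 0.1 kg, standing upright at the front of one lane of the carrier. Origin: centre of its underside; z up the bottle. The white body reaches from 0 to about 85 mm.
- immersion_oil: Immersion oil: brown round dropper bottle with a black tip, body 30 mm in diameter and 54 mm high, then a cap 19 mm wide to 68 mm and a tip 12 mm wide to 86 mm; about 0.06 kg; standing upright at the front of the other lane. Origin: centre of its underside; z up the bottle.
- tan_dish: Tan dish: round flat clear dish with lid and tan (beige) filling, 38 mm in diameter, 11 mm high, 20 g. Origin: centre of its underside; z up. On the carrier's floor behind a bottle; lane walls stand about 8 mm from its sides, the back wall 30 mm behind it, so it is gripped along the carrier's x (fingers before and behind it) once the bottle is gone.
- pink_dish: Pink dish: the same kind of dish with pink filling, 38 mm in diameter, 11 mm high, 20 g. Origin: centre of its underside; z up. It lies in the adapter's seat and stands 7.5 mm above the adapter's face.
- objective_canister: Bystander: clear round canister with a black lid, 51 mm in diameter, 71 mm high. Origin: centre of its underside. Leave it alone.
- swab_tub: Bystander: clear tub of cotton swabs, 50 mm in diameter, 91 mm high. Origin: centre of its underside. Leave it alone.
- tape_roll: Bystander: yellow roll of marking tape lying flat, 67 mm in diameter, 19 mm high. Origin: centre of its underside. Leave it alone.
Mind the look-alikes: they are no part of the job. What is shaped like the pink_dish but red is not meant.

How it is judged:
By the outcome, as a careful person would: the job done as asked, in the order asked, and still so for the second after the job is handed in, with the robot touching nothing.
It also fails if it takes over 138 s, if anything falls off the work surface, if the arm or the gripper's body presses on something with over 40 N, if the wrist force passes 120 N, or if a joint passes its speed limit or range.

## Robot

A 7-joint arm with a two-finger parallel gripper is mounted at the origin on a cart in front of the work surface, level with it; the furniture and walls round the work are solid. World frame = base frame: x ahead of the robot, y to its left, z up, the work surface at z = 0. Lengths are in m, angles in degrees, forces in N, time in s.
With the tool pointing down it reaches from about 0.425 to 0.875 m from the base axis. Payload 4.7 kg.
Tool frame: the origin (TCP) lies at the very end of the fingers, on their centre line; the grasp point (between the pads) lies 19 mm behind it; z points along the fingers, y is the line along which they close (so a half turn about z gives the same grasp; the last joint's range is limited). The gripper opens to 87 mm and grips with 3 to 60 N. Pads are 19 mm wide; open, the fingers measure 117 mm over their backs; the gripper's body (75 mm by 190 mm) begins 51 mm behind the grasp point.
Start: joints at [-71.499, 18.392, -4.016, 83.108, 1.295, 78.541, -3.26], TCP at [0.198, 0.619, 0.223] pointing down, gripper open.
Joint ranges: [-163.93, 163.93], [-17.29, 119.83], [-79.2, 71.16], [3.27, 140.29], [-89.18, 269.18], [5.43, 117.66], [-154.24, 154.24]. Speed limits (degrees/s): [147.25, 147.25, 180, 180, 180, 180, 180].

## Interface

Orientations are given as [roll, pitch, yaw] about the fixed x, y, z axes, in that order (R = Rz(yaw) Ry(pitch) Rx(roll)).
In Python, from cell import get_obs, read_camera, sign_off, silhouettes gives the robot as it stands.
- The arm moves only by the tool play_rows, never from a script. Its argument "steps" is a list that holds one entry, the list of rows, each a list of 7 numbers: the shift along the tool's x, y, z in m, then the turn, a rotation vector about the tool's x, y, z in rad, then the finger opening in m, from 0 to 0.087. A call has 1 to 12 rows; each row shifts and turns the commanded pose from where the row before left it, along the tool's axes as they then stand; what a row does not reach is not made up. A row lasts 1/10 s, in which the tool goes at most 50 mm and 8.59 degrees, less where a joint would pass 70% of its speed; a pose out of reach is approached as far as the arm can. A call is refused whole if a number of a shift passes 0.05 or a number of a turn 0.15, either way. A call with a gripper value outside its range is refused whole. The fingers move at their own pace and stop on an object; "force" is the grip in N (left out, the last holds). Time passes only in rows, so rows that do not move let the fingers close. It gives the time, the measured TCP pose, the force, the opening and the grip force at its end, in the units of the state.
- get_obs(): the state, without advancing time (a new reading comes with each control period).
- read_camera(name): name is "side" or "top"; returns a dict with "frame" (400x640x3 uint8, red, green, blue), "intrinsics" (3x3 intrinsics, pixels), "view" (4x4, takes a point from world to camera coordinates). Camera axes: x right, y up, looking along -z (the intrinsics and any distortion apply to the point x, -y, -z); pixel columns grow to the right and rows downward; lengths in m; the calibration is good to about 2 mm. A picture is of the moment at which its call begins. There is no depth.
- sign_off(): hands the job in; it is judged then, once.
Trained networks look in the newest picture that a camera, given by its name, has taken for a name from the list of things; names that differ only in an ending like _2 or _b are one class to them, and where a whole thing is asked for, a point or a joint stands for the part that bears it (a point fixed in the world has none). Each returns a list of dicts, best first, with "p" (0 to 1); they miss things now and then, are a little off and sometimes report something else, mostly with a low value. They report only what shows in the picture. A call takes as long as a camera call. They do not tell look-alikes from the thing itself.
- silhouettes(camera, name): "pixels" (400x640 bool, what is visible of it) and "extent" ([left, top, right, bottom] in pixels, round what is visible of it).
The state is a dict: "time_s": time; "qpos": joint angles; "joint_velocities": joint speeds; "effort": joint torques, N m; "tool_pos": TCP position; "tool_rot": TCP orientation; "force": force on the tool from outside, world axes, zero at the start; "wrist_torque": the same for the moment, N m; "grip_width": finger opening in m; "grasp_force": force on a finger pad.
Only numpy, scipy, OpenCV 4.12 (cv2) and the standard library are available. Lean on these libraries where they do the work, as an engineer would, in place of code of your own. Each camera call takes 0.05 s, during which the arm holds its last target. There are 200 camera calls.

## Working session

There is one attempt and no reset: what is moved stays moved. The work goes in short steps, Python scripts to look and compute and a tool call to move; the robot and the scene stay as the last step left them, time stands still between calls to the robot, and variables do not carry over. Pictures are saved under pics/ and viewed, at most 14 in all, crops included, and the job is handed in when it is done.

Besides the shell and the picture viewer there is one more tool, called in YAML: its name, and indented under it one key for each argument. play_rows: Moves the arm, as the interface text tells. Its arguments: {"type":"object","properties":{"steps":{"type":"array","items":{"type":"array","items":{"type":"array","items":{"type":"number"}}}},"force":{"type":"number"}},"required":["steps"]}

```bash
ls; mkdir -p pics; cat > h.py <<'E'
import numpy as np, cv2
from cell import get_obs, read_camera, sign_off, silhouettes
def save(name,fn):
    c=read_camera(name); cv2.imwrite('pics/'+fn,cv2.cvtColor(c['frame'],cv2.COLOR_RGB2BGR)); return c
def proj(c,P):
    P=np.atleast_2d(P); V=np.array(c['view']); q=P@V[:3,:3].T+V[:3,3]
    q=q*[1,-1,-1]; u=q@np.array(c['intrinsics']).T; return u[:,:2]/u[:,2:]
def ray(c,uv,z):
    V=np.array(c['view']);K=np.array(c['intrinsics'])
    d=np.linalg.solve(K,[uv[0],uv[1],1])*[1,-1,-1]
    d=V[:3,:3].T@d; o=-V[:3,:3].T@V[:3,3]
    return o+d*(z-o[2])/d[2]
E
python3 - <<'E'
from h import *
for n in('top','side'):
    c=save(n,n+'0.png'); print(n,c['intrinsics'],c['view'],{k:v for k,v in c.items() if k not in('frame','intrinsics','view')})
    for o in 'carrier adapter spill_tray lens_cleaner immersion_oil tan_dish pink_dish objective_canister swab_tub tape_roll'.split():
        print(o,[(round(r['p'],2),list(r['extent'])) for r in silhouettes(n,o)][:4])
print(get_obs())
E
```

```text
pics
top [[489.19793375   0.         319.9852575 ]
 [  0.         489.19793375 204.34966885]
 [  0.           0.           1.        ]] [[ 0.0202451  -0.9997313  -0.01128969 -0.03483509]
 [ 0.99008785  0.01847754  0.13922867 -0.51263701]
 [-0.13898265 -0.01399648  0.9901959  -1.48703987]
 [ 0.          0.          0.          1.        ]] {}
carrier [(0.98, [355.9, 190.4, 399.1, 243.5]), (0.48, [304.1, 200.1, 336.6, 241.9])]
adapter [(0.69, [305.3, 202.3, 333.0, 242.7]), (0.46, [191.1, 197.8, 224.9, 239.8])]
spill_tray [(0.57, [188.6, 195.7, 224.2, 238.7])]
lens_cleaner [(0.72, [388.2, 220.0, 400.0, 234.5])]
immersion_oil []
tan_dish [(0.46, [363.4, 209.0, 378.8, 221.2])]
pink_dish [(0.68, [413.4, 224.8, 425.8, 235.8]), (0.59, [312.3, 214.3, 327.5, 228.8])]
objective_canister [(0.5, [242.7, 168.5, 257.9, 187.7])]
swab_tub [(0.72, [413.5, 191.5, 431.6, 205.3])]
tape_roll [(0.53, [434.1, 220.2, 458.6, 244.5])]
side [[369.16174452   0.         316.57805229]
 [  0.         369.16174452 200.91458635]
 [  0.           0.           1.        ]] [[ 0.92866593 -0.37090963  0.0023728  -0.47927
[... 750 characters left out ...]
1.1, 'qpos': array([-71.49922264,  18.39129157,  -4.01458143,  83.10653159,
         1.29329916,  78.54102299,  -3.25734571]), 'joint_velocities': array([-0.01615671,  0.07462644, -0.00473478,  0.00394041, -0.00414203,
       -0.00958642,  0.06238835]), 'effort': array([-3.35219784e-04, -4.91116476e+01, -4.03094301e-01, -3.12784731e+01,
       -6.37493120e-02,  3.35622719e-02, -1.22006546e-05]), 'tool_pos': array([0.19758682, 0.61927077, 0.22260243]), 'tool_rot': array([1.79993817e+02, 1.50768797e-03, 1.62308872e+02]), 'force': array([ 0.52958537, -0.34622468, -0.51683077]), 'wrist_torque': array([ 0.01949117, -0.04691332,  0.04284377]), 'grasp_force': 0.0, 'grip_width': 0.08707656859620454}
```

View pics/top0.png

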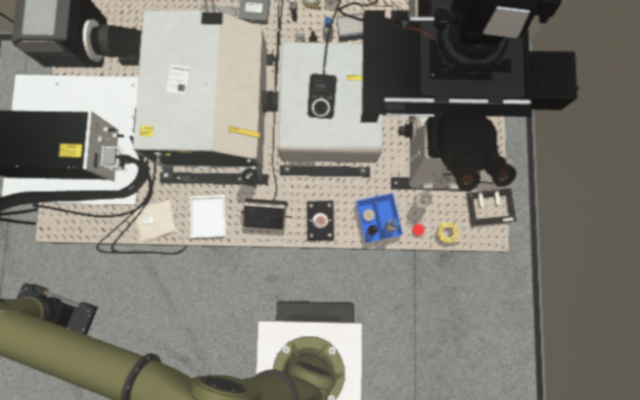

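View pics/side0.png

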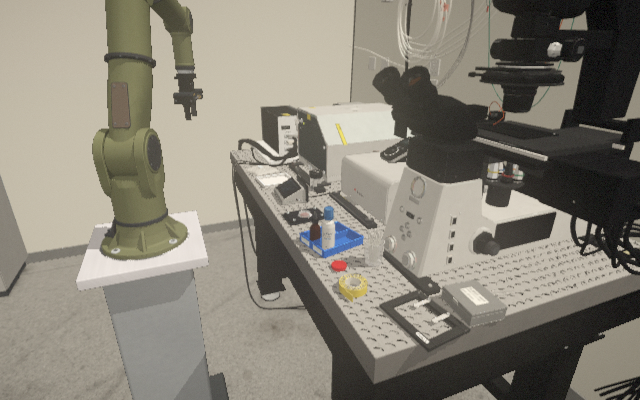

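The top view shows, left to right, the white tray (208,217), the adapter with the pink dish (320,221), the blue carrier (379,220), a red look-alike dish (418,230) and the tape (447,233). The side view shows the brown bottle at (315,232) and the white bottle with the blue cap at (329,228). Next I'll take one close crop.

```bash
python3 - <<'E'
from h import *
a=cv2.imread('pics/top0.png')[185:250,300:440]; b=cv2.imread('pics/side0.png')[190:275,270:400]
a=cv2.resize(a,(800,371),interpolation=cv2.INTER_CUBIC)
cv2.imwrite('pics/cropt.png',a)
t=cv2.imread('pics/top0.png')[185:250,180:300]; t=cv2.resize(t,(406,220),interpolation=cv2.INTER_CUBIC)
b=cv2.resize(b,(336,220),interpolation=cv2.INTER_CUBIC)
cv2.imwrite('pics/crop.png',np.vstack([a,np.hstack([t,b,np.zeros((220,58,3),np.uint8)])]))
E
```

```text
(no output)
```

View pics/crop.png

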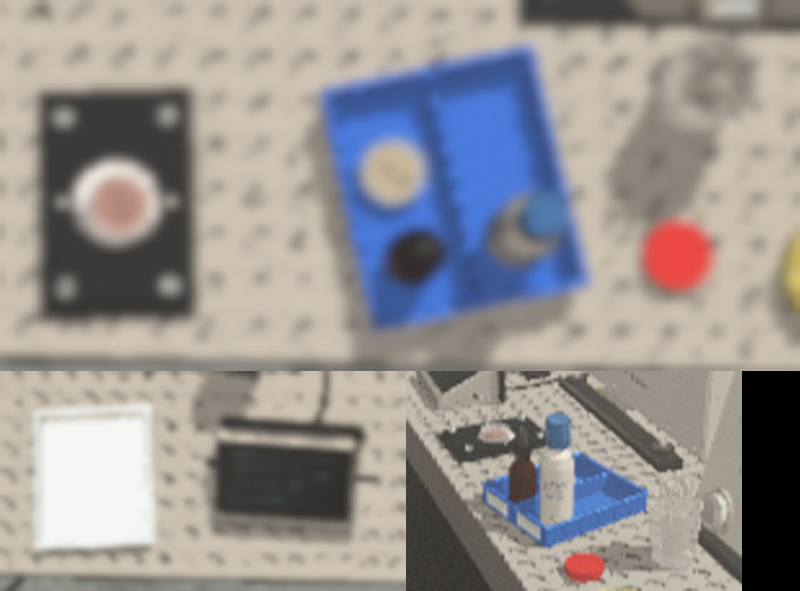

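The choices, by description: the tan dish is the beige one at top (368,215) in the carrier's left lane, not the red one. The pink dish is at (320,221) in the adapter's seat; the look-alike is the red disc at (418,230), which I leave alone. The oil is the brown bottle at (373,230), and the cleaner is the white bottle at (393,225) with its blue cap at (395,222).

```bash
cat > fit.py <<'E'
from h import *
from scipy.optimize import minimize
from scipy.spatial import ConvexHull
S=8
def up(img,box):
    x0,y0,x1,y1=box; return cv2.resize(img[y0:y1,x0:x1],None,fx=S,fy=S,interpolation=cv2.INTER_CUBIC)
def sil(c,pts,box,shape):
    uv=proj(c,pts); h=uv[ConvexHull(uv).vertices]
    # pixel centre convention: integer coords = centre
    q=(h-[box[0],box[1]]+0.5)*S-0.5
    m=np.zeros(shape,np.uint8); cv2.fillConvexPoly(m,np.round(q*16).astype(np.int32),1,shift=4); return m>0
def boxpts(x,y,th,L,W,z0,z1):
    c,s=np.cos(th),np.sin(th); P=[]
    for z in(z0,z1):
        for a in(-1,1):
            for b in(-1,1): P.append([x+c*a*L/2-s*b*W/2,y+s*a*L/2+c*b*W/2,z])
    return np.array(P)
def cylpts(x,y,d,z0,z1):
    t=np.linspace(0,2*np.pi,40)
    return np.vstack([np.c_[x+d/2*np.cos(t),y+d/2*np.sin(t),0*t+z] for z in(z0,z1)])
def fit(c,mask,gen,x0,box,step):
    f=lambda p:-(lambda m:(m&mask).sum()/(m|mask).sum())(sil(c,gen(*p),box,mask.shape))
    sim=np.array([x0]+[np.array(x0)+np.eye(len(x0))[i]*step[i] for i in range(len(x0))])
    r=minimize(f,x0,method='Nelder-Mead',options=dict(initial_simplex=sim,xatol=1e-5,fatol=1e-5)); return r.x,-r.fun
E
python3 - <<'E'
from fit import *
c=read_camera('top'); im=c['frame']
V=c['view'];print('campos',-V[:3,:3].T@V[:3,3])
def hsv(box): return cv2.cvtColor(up(im,box),cv2.COLOR_RGB2HSV).astype(int)
def close(m,k): 
    m=cv2.morphologyEx(m.astype(np.uint8),cv2.MORPH_CLOSE,np.ones((k,k)));
    n,l,s,_=cv2.connectedComponentsWithStats(m); m=l==1+np.argmax(s[1:,4])
    cs,_=cv2.findContours(m.astype(np.uint8),cv2.RETR_EXTERNAL,cv2.CHAIN_APPROX_NONE); o=np.zeros(m.shape,np.uint8); cv2.drawContours(o,cs,-1,1,-1); return o>0
out=[]
b=(345,180,412,256); h=hsv(b); m=close((h[...,0]>100)&(h[...,0]<130)&(h[...,1]>120),25)
p=ray(c,(379,217),.024); r=fit(c,m,lambda x,y,t:boxpts(x,y,t,.133,.117,0,.024),[p[0],p[1],.2],b,[.01,.01,.1]); print('carrier',r,np.degrees(r[0][2])); out.append((b,m))
b=(300,192,342,250); h=hsv(b); m=close(h[...,2]<130,41)
p=ray(c,(320,220),.01); r=fit(c,m,lambda x,y,t:boxpts(x,y,t,.128,.086,0,.01),[p[0],p[1],0],b,[.01,.01,.1]); print('adapter',r,np.degrees(r[0][2])); out.append((b,m))
m=close((h[...,2]>150)&(np.hypot(*(np.indices(m.shape)-np.array([28.5*S,20.5*S])[:,None,None]))<10*S),9)
b=(180,188,234,246); h=hsv(b); m=close((h[...,2]>215)&(h[...,1]<25),9)
p=ray(c,(208,217),.012); r=fit(c,m,lambda x,y,t:boxpts(x,y,t,.130,.110,0,.012),[p[0],p[1],0],b,[.01,.01,.1]); print('tray',r,np.degrees(r[0][2])); out.append((b,m))
p=ray(c,(368,215),.013)
b=(358,205,380,225); h=hsv(b); m=close((h[...,0]<40)&(h[...,2]>120),5); out.append((b,m))
r=fit(c,m,lambda x,y:cylpts(x,y,.038,.004,.015),[p[0],p[1]],b,[.01,.01]); print('tan',r)
b=(309,210,331,233); h=hsv(b); m=close(h[...,2]>125,5); out.append((b,m)); p=ray(c,(320,221),.0175)
r=fit(c,m,lambda x,y,d:cylpts(x,y,d,.0085,.0175),[p[0],p[1],.038],b,[.01,.01,.01]); print('pink',r)
for n,uv,z in[('cap',(395,222),.12),('oiltip',(373,228),.08),('swab',(424,198),.09),('red',(418.5,230),.01),('tape',(447,232),.02),('canister',(250,178),.07)]: print(n,ray(c,uv,z))
H=max(m.shape[0] for b,m in out)
cv2.imwrite('pics/masks.png',cv2.resize(np.hstack([np.pad(up(im,b)[...,::-1]//2+(m[...,None]*[0,100,0]).astype(np.uint8),((0,H-m.shape[0]),(0,4),(0,0))) for b,m in out]),None,fx=.47,fy=.47))
E
```

```text
campos [ 0.30158817 -0.04616678  1.54344128]
carrier (array([ 0.47730063, -0.20833809,  0.24456031]), np.float64(0.9277301162602477)) 14.012273426928102
adapter (array([ 0.46561714, -0.0249213 ,  0.03161021]), np.float64(0.9664204163868368)) 1.8111314898680313
tray (array([0.47557853, 0.33161179, 0.06993053]), np.float64(0.964512335935762)) 4.006724165182542
tan (array([ 0.48522023, -0.1783218 ]), np.float64(0.5843653250773994))
pink (array([ 0.46760249, -0.02555304,  0.0481876 ]), np.float64(0.9282393056416615))
cap [ 0.45345502 -0.24601716  0.12      ]
oiltip [ 0.43839597 -0.18580092  0.08      ]
swab [ 0.53063577 -0.33710697  0.09      ]
red [ 0.44138726 -0.33497782  0.01      ]
tape [ 0.43593994 -0.42149909  0.02      ]
canister [0.58606257 0.19114798 0.07      ]
```

View pics/masks.png

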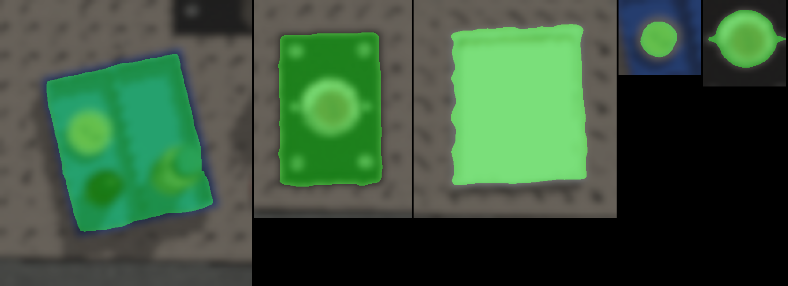

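The fits agree with the layout: carrier (0.477,-0.208,14°), adapter (0.466,-0.025), tray (0.476,0.332,4°). The expected bottle and dish places match what is seen to within about 2 mm. Next I'll write a move planner and check the gripper's clearance.

```bash
cat > plan.py <<'E'
import sys,json,numpy as np
from cell import get_obs
# usage: plan.py maxstep grip  x,y,z,yaw  x,y,z,yaw ...  -> rows, error fed back through rounding
def plan(ms,g,wps,maxturn=.13):
    o=get_obs(); p=np.array(o['tool_pos']); ps=np.radians(o['tool_rot'][2]); rows=[]
    for w in wps:
        t=np.array(w[:3]); tp=np.radians(w[3]); d=(tp-ps+np.pi)%(2*np.pi)-np.pi
        n=max(1,int(np.ceil(max(np.linalg.norm(t-p)/ms,abs(d)/maxturn)-1e-3))); P0=p.copy()
        for i in range(n):
            goal=P0+(t-P0)*(i+1)/n; e=goal-p; c,s=np.cos(ps),np.sin(ps)
            loc=np.round([e[0]*c+e[1]*s,e[0]*s-e[1]*c,-e[2]],3)
            da=round(-((tp-ps+np.pi)%(2*np.pi)-np.pi)/(n-i),3)
            p=p+np.array([c*loc[0]+s*loc[1],s*loc[0]-c*loc[1],-loc[2]]); ps-=da
            rows.append([float(v)+0 for v in loc]+[0,0,float(da)+0,g])
    print(len(rows)); 
    for k in range(0,len(rows),12): print(json.dumps([rows[k:k+12]]).replace('0.','.').replace(' ',''))
    print('end',p.round(4),np.degrees(ps).round(2))
if __name__=='__main__':
    plan(float(sys.argv[1]),float(sys.argv[2]),[list(map(float,a.split(','))) for a in sys.argv[3:]])
E
python3 plan.py .045 .06 .42,.40,.25,140 .51,.08,.25,115 .454,-.244,.22,104
python3 - <<'E'
from h import *
im={}
for n in('top','side'):
    c=read_camera(n); f=c['frame'][...,::-1].copy(); f=cv2.resize(f,None,fx=3,fy=3)
    for (x,y,z),col in[((.4536,-.2436,.06),(0,255,0)),((.4983,-.2325,.012),(0,0,255)),((.5133,.3082,.06),(0,255,255))]:
        t=np.radians(14 if y<0 else 34)
        for zz in(z+.07,):
            P=[[x+np.cos(t)*a*.095-np.sin(t)*b*.0375,y+np.sin(t)*a*.095+np.cos(t)*b*.0375,zz] for a,b in((-1,-1),(1,-1),(1,1),(-1,1))]
            q=(proj(c,P)*3+1).astype(int); cv2.polylines(f,[q],True,col,1)
    im[n]=f
cv2.imwrite('pics/clear.png',np.vstack([cv2.resize(im['top'][450:750,520:1340],(800,293)),cv2.resize(im['side'][450:840,720:1260],(415,300)) @np.eye(3) if 0 else np.pad(cv2.resize(im['side'][450:840,720:1260],(415,300)),((0,0),(0,385),(0,0)))]))
E
```

```text
23
[[[-.04,-.02,-.004,0,0,.056,.06],[-.041,-.018,-.004,0,0,.056,.06],[-.041,-.016,-.004,0,0,.055,.06],[-.043,-.013,-.004,0,0,.056,.06],[-.043,-.011,-.004,0,0,.055,.06],[-.044,-.008,-.003,0,0,.056,.06],[-.044,-.006,-.004,0,0,.055,.06],[-.034,-.023,.0,0,0,.055,.06],[-.036,-.022,.0,0,0,.055,.06],[-.037,-.02,.0,0,0,.054,.06],[-.037,-.017,.0,0,0,.055,.06],[-.039,-.016,.0,0,0,.054,.06]]]
[[[-.04,-.013,.0,0,0,.055,.06],[-.04,-.011,.0,0,0,.054,.06],[-.04,-.009,.0,0,0,.055,.06],[-.034,-.023,.004,0,0,.024,.06],[-.034,-.023,.003,0,0,.024,.06],[-.035,-.022,.004,0,0,.024,.06],[-.035,-.021,.004,0,0,.024,.06],[-.036,-.02,.004,0,0,.024,.06],[-.037,-.019,.003,0,0,.024,.06],[-.036,-.019,.004,0,0,.024,.06],[-.038,-.017,.004,0,0,.024,.06]]]
end [ 0.4541 -0.2443  0.2196] 103.98
```

View pics/clear.png

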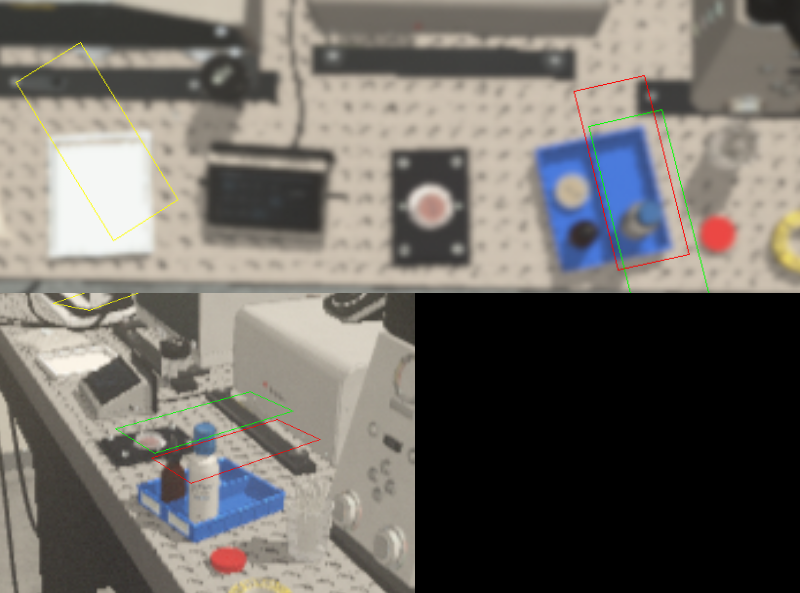

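Both carrier grasps (green and red) clear the rail. The diagonal yaw at the tray (yellow) comes close to the laser housing, so there I'll close along y (yaw 180). Now I'll move over the cleaner.

play_rows:
  steps:
    - [[-0.04, -0.02, -0.004, 0, 0, 0.056, 0.06], [-0.041, -0.018, -0.004, 0, 0, 0.056, 0.06], [-0.041, -0.016, -0.004, 0, 0, 0.055, 0.06], [-0.043, -0.013, -0.004, 0, 0, 0.056, 0.06], [-0.043, -0.011, -0.004, 0, 0, 0.055, 0.06], [-0.044, -0.008, -0.003, 0, 0, 0.056, 0.06], [-0.044, -0.006, -0.004, 0, 0, 0.055, 0.06], [-0.034, -0.023, 0, 0, 0, 0.055, 0.06], [-0.036, -0.022, 0, 0, 0, 0.055, 0.06], [-0.037, -0.02, 0, 0, 0, 0.054, 0.06], [-0.037, -0.017, 0, 0, 0, 0.055, 0.06], [-0.039, -0.016, 0, 0, 0, 0.054, 0.06]]
  force: 15

```text
time_s: 2.45
tool_pos: [0.4761, 0.1985, 0.2498]
tool_rot: [179.9, -0.0, 124.3]
force: [-0.4, 0.4, -0.0]
grip_width: 0.0601
grasp_force: 0.0
```

play_rows:
  steps:
    - [[-0.04, -0.013, 0, 0, 0, 0.055, 0.06], [-0.04, -0.011, 0, 0, 0, 0.054, 0.06], [-0.04, -0.009, 0, 0, 0, 0.055, 0.06], [-0.034, -0.023, 0.004, 0, 0, 0.024, 0.06], [-0.034, -0.023, 0.003, 0, 0, 0.024, 0.06], [-0.035, -0.022, 0.004, 0, 0, 0.024, 0.06], [-0.035, -0.021, 0.004, 0, 0, 0.024, 0.06], [-0.036, -0.02, 0.004, 0, 0, 0.024, 0.06], [-0.037, -0.019, 0.003, 0, 0, 0.024, 0.06], [-0.036, -0.019, 0.004, 0, 0, 0.024, 0.06], [-0.038, -0.017, 0.004, 0, 0, 0.024, 0.06], [0, 0, 0, 0, 0, 0, 0.06]]

```text
time_s: 3.65
tool_pos: [0.4514, -0.251, 0.2198]
tool_rot: [-179.9, 0.2, 103.4]
force: [-1.0, 0.6, -0.2]
grip_width: 0.0602
grasp_force: 0.0
```

```bash
python3 -c "
from h import *
c=save('top','t1.png');d=save('side','s1.png')
a=cv2.imread('pics/t1.png')[170:260,330:450];b=cv2.imread('pics/s1.png')[150:270,270:400]
cv2.imwrite('pics/v1.png',np.hstack([cv2.resize(a,(400,300),interpolation=2),cv2.resize(b,(325,300),interpolation=2)]))
o=get_obs();print(o['time_s'],o['tool_pos'],o['tool_rot'],o['qpos'])"; python3 plan.py .04 .06 .4536,-.2436,.13,104 .4536,-.2436,.06,104
```

```text
3.75 [ 0.45371451 -0.24511488  0.21960587] [ 1.79986001e+02 -1.91966748e-02  1.03835443e+02] [-17.90694231   1.35953701  44.48364709 103.59879318  -1.00870104
  75.43509949  40.65779996]
5
[[[.0,.0,.03,0,0,-.001,.06],[.001,.0,.03,0,0,-.001,.06],[.0,.0,.03,0,0,-.001,.06],[.0,.0,.035,0,0,.0,.06],[.0,.0,.035,0,0,.0,.06]]]
end [ 0.4535 -0.2441  0.0596] 104.01
```

View pics/v1.png

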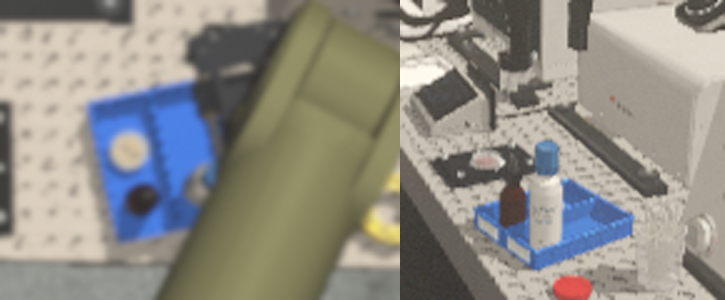

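The top view shows the arm over the carrier, with the gripper at about crop (210,90). In the side crop I can't tell the gripper above the bottle, so I'll check the projection in the full picture.

```bash
python3 -c "
from h import *
c=read_camera('side');o=get_obs();print(proj(c,[o['tool_pos'],[.4536,-.2436,.124],[.4536,-.2436,0.004]]))
cv2.imwrite('pics/v2.png',np.ascontiguousarray(cv2.resize(c['frame'][0:300,60:460,::-1],(800,600))))"
```

```text
[[330.22795024 171.08242754]
 [329.33221985 206.73977346]
 [328.6291784  247.72475058]]
```

View pics/v2.png

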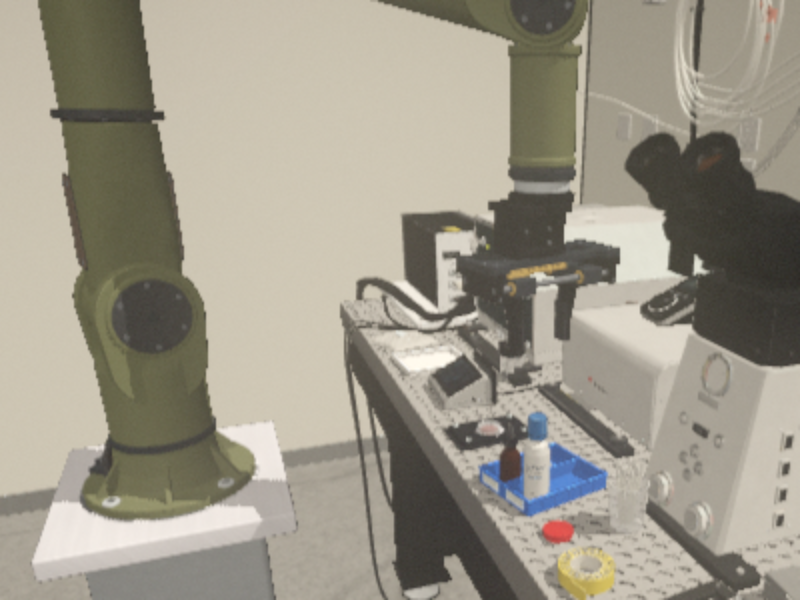

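The gripper hangs straight above the white bottle: fingers at about (520,355) and (562,335), cap at (538,415). Projection and picture agree, so I'll descend, close and lift.

play_rows:
  steps:
    - [[0, 0, 0.03, 0, 0, -0.001, 0.06], [0.001, 0, 0.03, 0, 0, -0.001, 0.06], [0, 0, 0.03, 0, 0, -0.001, 0.06], [0, 0, 0.03, 0, 0, 0, 0.06], [0, 0, 0.025, 0, 0, 0, 0.06], [0, 0, 0.015, 0, 0, 0, 0.06], [0, 0, 0, 0, 0, 0, 0.06], [0, 0, 0, 0, 0, 0, 0.02], [0, 0, 0, 0, 0, 0, 0.02], [0, 0, 0, 0, 0, 0, 0.02], [0, 0, 0, 0, 0, 0, 0.02], [0, 0, 0, 0, 0, 0, 0.02]]
  force: 15

```text
time_s: 5.0
tool_pos: [0.4544, -0.2436, 0.0603]
tool_rot: [179.9, 0.0, 104.2]
force: [-0.5, 1.4, 2.2]
grip_width: 0.0333
grasp_force: 15.0
```

```bash
python3 -c "
from h import *
o=get_obs();print(o['time_s'],o['tool_pos'],o['tool_rot'],o['grip_width'],o['grasp_force'],o['force'])"; python3 plan.py .03 .02 .4536,-.2436,.20,104 .52,.0,.21,130 .5133,.3082,.20,180; python3 plan.py .03 .02 .4536,-.2436,.20,104 .52,.0,.21,130 .5133,.3082,.20,180 >/dev/null
```

```text
5.0 [ 0.45437193 -0.24358308  0.06027875] [1.79922938e+02 1.89134638e-02 1.04150812e+02] 0.03330372877320648 14.997938750311732 [-0.4542854   1.37454185  2.1691811 ]
25
[[[.0,.0,-.028,0,0,.001,.02],[.0,.0,-.028,0,0,.0,.02],[.0,.0,-.028,0,0,.001,.02],[.0,-.001,-.028,0,0,.0,.02],[.0,.0,-.028,0,0,.001,.02],[.025,.014,-.001,0,0,-.05,.02],[.023,.015,-.001,0,0,-.051,.02],[.023,.016,-.001,0,0,-.05,.02],[.022,.017,-.001,0,0,-.051,.02],[.022,.018,-.001,0,0,-.05,.02],[.02,.02,-.001,0,0,-.051,.02],[.019,.02,-.002,0,0,-.05,.02]]]
[[[.019,.022,-.001,0,0,-.051,.02],[.017,.022,-.001,0,0,-.05,.02],[.022,.018,.001,0,0,-.079,.02],[.02,.019,.001,0,0,-.079,.02],[.019,.02,.001,0,0,-.079,.02],[.017,.023,.001,0,0,-.079,.02],[.015,.023,.001,0,0,-.08,.02],[.014,.025,.001,0,0,-.079,.02],[.011,.025,.001,0,0,-.08,.02],[.01,.027,.0,0,0,-.079,.02],[.007,.027,.001,0,0,-.08,.02],[.005,.027,.001,0,0,-.079,.02]]]
[[[.003,.028,.001,0,0,-.08,.02]]]
end [0.513  0.3082 0.2003] 180.01
```

play_rows:
  steps:
    - [[0, 0, -0.015, 0, 0, 0.001, 0.02], [0, 0, -0.03, 0, 0, 0, 0.02], [0, 0, -0.035, 0, 0, 0.001, 0.02], [0, -0.001, -0.035, 0, 0, 0, 0.02], [0, 0, -0.025, 0, 0, 0.001, 0.02], [0.025, 0.014, -0.001, 0, 0, -0.05, 0.02], [0.023, 0.015, -0.001, 0, 0, -0.051, 0.02], [0.023, 0.016, -0.001, 0, 0, -0.05, 0.02], [0.022, 0.017, -0.001, 0, 0, -0.051, 0.02], [0.022, 0.018, -0.001, 0, 0, -0.05, 0.02], [0.02, 0.02, -0.001, 0, 0, -0.051, 0.02], [0.019, 0.02, -0.002, 0, 0, -0.05, 0.02]]

```text
time_s: 6.2
tool_pos: [0.5051, -0.0519, 0.2075]
tool_rot: [-180.0, -0.0, 124.5]
force: [0.5, 0.1, -0.6]
grip_width: 0.0333
grasp_force: 15.0
```

play_rows:
  steps:
    - [[0.019, 0.022, -0.001, 0, 0, -0.051, 0.02], [0.017, 0.022, -0.001, 0, 0, -0.05, 0.02], [0.022, 0.018, 0.001, 0, 0, -0.079, 0.02], [0.02, 0.019, 0.001, 0, 0, -0.079, 0.02], [0.019, 0.02, 0.001, 0, 0, -0.079, 0.02], [0.017, 0.023, 0.001, 0, 0, -0.079, 0.02], [0.015, 0.023, 0.001, 0, 0, -0.08, 0.02], [0.014, 0.025, 0.001, 0, 0, -0.079, 0.02], [0.011, 0.025, 0.001, 0, 0, -0.08, 0.02], [0.01, 0.027, 0, 0, 0, -0.079, 0.02], [0.007, 0.027, 0.001, 0, 0, -0.08, 0.02], [0.005, 0.027, 0.001, 0, 0, -0.079, 0.02]]

```text
time_s: 7.4
tool_pos: [0.5125, 0.2827, 0.2003]
tool_rot: [180.0, -0.0, 175.8]
force: [0.1, -0.2, -1.7]
grip_width: 0.0336
grasp_force: 15.0
```

play_rows:
  steps:
    - [[0.003, 0.028, 0.001, 0, 0, -0.08, 0.02], [0, 0, 0, 0, 0, 0, 0.02], [0, 0, 0, 0, 0, 0, 0.02], [0, 0, 0, 0, 0, 0, 0.02]]

```text
time_s: 7.8
tool_pos: [0.5126, 0.3076, 0.1994]
tool_rot: [-180.0, 0.0, 180.0]
force: [-0.5, -0.2, -0.7]
grip_width: 0.0335
grasp_force: 15.0
```

```bash
python3 plan.py .03 .02 .5133,.3082,.085,180 .5133,.3082,.06,180; python3 -c "
from h import *
o=get_obs();print(o['tool_pos'],o['tool_rot'],o['grip_width'],o['force'])
c=save('side','s3.png');d=save('top','t3.png')
a=cv2.imread('pics/t3.png')[140:260,140:420];b=cv2.imread('pics/s3.png')[100:260,220:400]
cv2.imwrite('pics/v3.png',np.hstack([cv2.resize(a,(420,180),interpolation=2).copy(),cv2.resize(b,(202,180),interpolation=2)]))
cv2.imwrite('pics/v3.png',np.hstack([np.pad(cv2.resize(a,(420,180),interpolation=2),((0,140),(0,0),(0,0))),cv2.resize(b,(360,320),interpolation=2)]))"
```

```text
5
[[[.0,.0,.029,0,0,.0,.02],[.0,.0,.028,0,0,.0,.02],[-.001,.0,.029,0,0,.0,.02],[.0,.001,.028,0,0,.0,.02],[.0,.0,.025,0,0,.0,.02]]]
end [0.5136 0.3086 0.0604] 179.99
[0.5125982  0.30757697 0.19944371] [-1.79954097e+02  2.19822877e-03  1.79985801e+02] 0.03346389366194132 [-0.53882652 -0.16703009 -0.72019244]
```

View pics/v3.png

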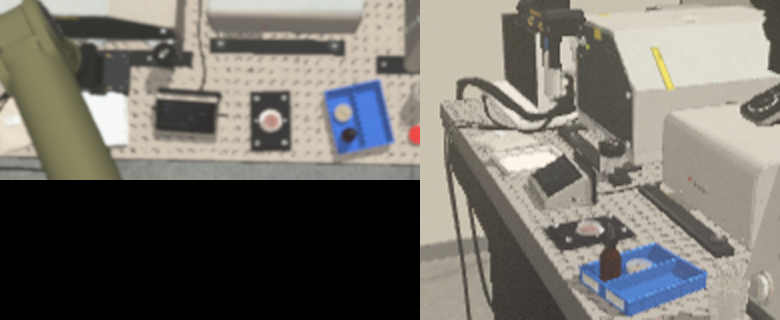

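The carrier's right lane is empty, and the cleaner hangs in the gripper at about crop (548,75) over the tray at (520,155). Lowering and releasing it.

play_rows:
  steps:
    - [[0, 0, 0.02, 0, 0, 0, 0.02], [0, 0, 0.03, 0, 0, 0, 0.02], [-0.001, 0, 0.03, 0, 0, 0, 0.02], [0, 0.001, 0.03, 0, 0, 0, 0.02], [0, 0, 0.02, 0, 0, 0, 0.02], [0, 0, 0.01, 0, 0, 0, 0.02], [0, 0, 0, 0, 0, 0, 0.02], [0, 0, 0, 0, 0, 0, 0.055], [0, 0, 0, 0, 0, 0, 0.055], [0, 0, 0, 0, 0, 0, 0.055], [0, 0, 0, 0, 0, 0, 0.055]]

```text
time_s: 9.0
tool_pos: [0.5138, 0.3096, 0.0602]
tool_rot: [180.0, 0.1, -180.0]
force: [-0.0, -0.2, -0.5]
grip_width: 0.0533
grasp_force: 0.0
```

```bash
python3 -c "
from h import *
o=get_obs();print(o['tool_pos'],o['tool_rot'],o['grip_width'],o['force'])"; python3 plan.py .045 .05 .5133,.3082,.20,180 .52,.05,.20,130 .4398,-.1882,.15,104 .4398,-.1882,.027,104
```

```text
[0.51378048 0.30962746 0.06021598] [ 1.79954772e+02  5.29749336e-02 -1.79985370e+02] 0.053315857157630236 [-0.0285677  -0.2392555  -0.47253752]
20
[[[.0,.0,-.035,0,0,.0,.05],[.0,-.001,-.035,0,0,.0,.05],[.0,.0,-.035,0,0,.0,.05],[.0,.0,-.035,0,0,.0,.05],[-.001,-.037,.0,0,0,.125,.05],[-.005,-.037,.0,0,0,.125,.05],[-.01,-.035,.0,0,0,.125,.05],[-.015,-.034,.0,0,0,.124,.05],[-.018,-.032,.0,0,0,.125,.05],[-.022,-.03,.0,0,0,.124,.05],[-.026,-.026,.0,0,0,.125,.05],[-.022,-.036,.008,0,0,.076,.05]]]
[[[-.024,-.034,.009,0,0,.076,.05],[-.027,-.032,.008,0,0,.075,.05],[-.03,-.03,.008,0,0,.076,.05],[-.031,-.027,.009,0,0,.075,.05],[-.034,-.025,.008,0,0,.076,.05],[.0,.0,.041,0,0,.0,.05],[.0,.0,.041,0,0,.0,.05],[.0,-.001,.041,0,0,.0,.05]]]
end [ 0.4394 -0.1886  0.0272] -256.02
```

play_rows:
  steps:
    - [[0, 0, -0.02, 0, 0, 0, 0.055], [0, -0.001, -0.04, 0, 0, 0, 0.055], [0, 0, -0.04, 0, 0, 0, 0.055], [0, 0, -0.04, 0, 0, 0, 0.055], [-0.001, -0.037, 0, 0, 0, 0.125, 0.05], [-0.005, -0.037, 0, 0, 0, 0.125, 0.05], [-0.01, -0.035, 0, 0, 0, 0.125, 0.05], [-0.015, -0.034, 0, 0, 0, 0.124, 0.05], [-0.018, -0.032, 0, 0, 0, 0.125, 0.05], [-0.022, -0.03, 0, 0, 0, 0.124, 0.05], [-0.026, -0.026, 0, 0, 0, 0.125, 0.05], [-0.022, -0.036, 0.008, 0, 0, 0.076, 0.05]]

```text
time_s: 10.2
tool_pos: [0.5078, 0.0086, 0.1928]
tool_rot: [179.8, 0.1, 125.4]
force: [0.1, -0.6, 0.8]
grip_width: 0.0502
grasp_force: 0.0
```

play_rows:
  steps:
    - [[-0.024, -0.034, 0.009, 0, 0, 0.076, 0.05], [-0.027, -0.032, 0.008, 0, 0, 0.075, 0.05], [-0.03, -0.03, 0.008, 0, 0, 0.076, 0.05], [-0.031, -0.027, 0.009, 0, 0, 0.075, 0.05], [-0.034, -0.025, 0.008, 0, 0, 0.076, 0.05], [0, 0, 0, 0, 0, 0, 0.05], [0, 0, 0, 0, 0, 0, 0.05], [0, 0, 0, 0, 0, 0, 0.05]]

```text
time_s: 11.0
tool_pos: [0.4407, -0.1875, 0.1498]
tool_rot: [180.0, -0.0, 104.1]
force: [0.2, -0.5, 0.2]
grip_width: 0.05
grasp_force: 0.0
```

```bash
python3 plan.py .04 .05 .4398,-.1882,.027,104; python3 -c "
from h import *
o=get_obs();print(o['tool_pos'],o['tool_rot'],o['grip_width'])
c=save('side','s4.png');d=save('top','t4.png')
a=cv2.imread('pics/t4.png')[170:260,170:290];b=cv2.imread('pics/s4.png')[150:270,250:400]
cv2.imwrite('pics/v4.png',np.hstack([cv2.resize(a,(400,300),interpolation=2),cv2.resize(b,(375,300),interpolation=2)]))"
```

```text
4
[[[.0,.0,.031,0,0,.0,.05],[.0,-.001,.03,0,0,.001,.05],[.0,.0,.031,0,0,.0,.05],[-.001,.0,.031,0,0,.001,.05]]]
end [ 0.44   -0.1887  0.0268] 103.98
[ 0.44068513 -0.18745814  0.14982518] [ 1.79950164e+02 -2.23277008e-02  1.04099166e+02] 0.049990436787807735
```

View pics/v4.png

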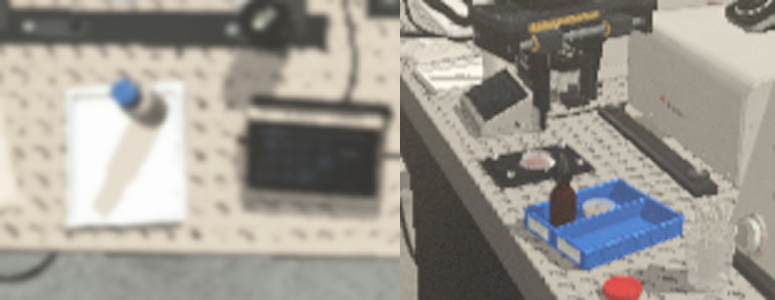

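The cleaner stands upright on the tray, with its base at about crop (152,108). The fingers straddle the oil bottle at (563,190), so I'll descend and grip it.

play_rows:
  steps:
    - [[0, 0, 0.031, 0, 0, 0, 0.05], [0, -0.001, 0.03, 0, 0, 0.001, 0.05], [0, 0, 0.031, 0, 0, 0, 0.05], [-0.001, 0, 0.021, 0, 0, 0.001, 0.05], [0, 0, 0.01, 0, 0, 0, 0.05], [0, 0, 0, 0, 0, 0, 0.05], [0, 0, 0, 0, 0, 0, 0.015], [0, 0, 0, 0, 0, 0, 0.015], [0, 0, 0, 0, 0, 0, 0.015], [0, 0, 0, 0, 0, 0, 0.015], [0, 0, 0, 0, 0, 0, 0.015]]
  force: 15

```text
time_s: 12.2
tool_pos: [0.4399, -0.1899, 0.0273]
tool_rot: [179.9, 0.0, 103.9]
force: [-0.0, -0.1, 4.3]
grip_width: 0.029
grasp_force: 15.0
```

```bash
python3 -c "
from h import *
o=get_obs();print(o['tool_pos'],o['tool_rot'],o['grip_width'],o['force'])"; python3 plan.py .035 .015 .4398,-.1882,.19,104 .50,.02,.20,130 .4368,.3559,.18,180
```

```text
[ 0.43985342 -0.18989161  0.0272512 ] [1.79922772e+02 1.28293109e-03 1.03865743e+02] 0.028950800069971073 [-0.00783448 -0.08308993  4.34785985]
22
[[[.0,.0,-.033,0,0,.0,.015],[.001,.0,-.032,0,0,-.001,.015],[.0,.0,-.033,0,0,.0,.015],[.0,.0,-.032,0,0,-.001,.015],[.001,.0,-.033,0,0,.0,.015],[.027,.016,-.001,0,0,-.065,.015],[.025,.017,-.002,0,0,-.065,.015],[.025,.019,-.001,0,0,-.065,.015],[.023,.02,-.002,0,0,-.065,.015],[.022,.022,-.001,0,0,-.065,.015],[.02,.023,-.001,0,0,-.065,.015],[.019,.025,-.002,0,0,-.064,.015]]]
[[[.03,.017,.002,0,0,-.087,.015],[.028,.019,.002,0,0,-.087,.015],[.027,.022,.002,0,0,-.087,.015],[.024,.024,.002,0,0,-.087,.015],[.022,.025,.002,0,0,-.087,.015],[.02,.028,.002,0,0,-.088,.015],[.018,.03,.002,0,0,-.087,.015],[.015,.03,.002,0,0,-.088,.015],[.012,.032,.002,0,0,-.087,.015],[.009,.033,.002,0,0,-.088,.015]]]
end [0.4366 0.3556 0.1803] 180.01
```

play_rows:
  steps:
    - [[0, 0, -0.02, 0, 0, 0, 0.015], [0.001, 0, -0.035, 0, 0, -0.001, 0.015], [0, 0, -0.04, 0, 0, 0, 0.015], [0, 0, -0.04, 0, 0, -0.001, 0.015], [0.001, 0, -0.028, 0, 0, 0, 0.015], [0.027, 0.016, -0.001, 0, 0, -0.065, 0.015], [0.025, 0.017, -0.002, 0, 0, -0.065, 0.015], [0.025, 0.019, -0.001, 0, 0, -0.065, 0.015], [0.023, 0.02, -0.002, 0, 0, -0.065, 0.015], [0.022, 0.022, -0.001, 0, 0, -0.065, 0.015], [0.02, 0.023, -0.001, 0, 0, -0.065, 0.015], [0.019, 0.025, -0.002, 0, 0, -0.064, 0.015]]

```text
time_s: 13.4
tool_pos: [0.4998, 0.0219, 0.1994]
tool_rot: [-180.0, -0.0, 130.2]
force: [0.6, -0.2, 0.8]
grip_width: 0.0288
grasp_force: 15.0
```

play_rows:
  steps:
    - [[0.03, 0.017, 0.002, 0, 0, -0.087, 0.015], [0.028, 0.019, 0.002, 0, 0, -0.087, 0.015], [0.027, 0.022, 0.002, 0, 0, -0.087, 0.015], [0.024, 0.024, 0.002, 0, 0, -0.087, 0.015], [0.022, 0.025, 0.002, 0, 0, -0.087, 0.015], [0.02, 0.028, 0.002, 0, 0, -0.088, 0.015], [0.018, 0.03, 0.002, 0, 0, -0.087, 0.015], [0.015, 0.03, 0.002, 0, 0, -0.088, 0.015], [0.012, 0.032, 0.002, 0, 0, -0.087, 0.015], [0.009, 0.033, 0.002, 0, 0, -0.088, 0.015], [0, 0, 0, 0, 0, 0, 0.015], [0, 0, 0, 0, 0, 0, 0.015]]

```text
time_s: 14.6
tool_pos: [0.4352, 0.3572, 0.1788]
tool_rot: [-179.9, -0.0, -179.8]
force: [0.8, -1.1, -0.0]
grip_width: 0.0288
grasp_force: 15.0
```

```bash
python3 plan.py .035 .015 .4368,.3559,.027,180; python3 -c "
from h import *
o=get_obs();print(o['tool_pos'],o['tool_rot'],o['grip_width'],o['force'])"
```

```text
5
[[[.0,.0,.03,0,0,.001,.015],[-.001,-.001,.031,0,0,.001,.015],[.0,.0,.03,0,0,.0,.015],[.0,.0,.03,0,0,.001,.015],[-.001,.0,.031,0,0,.0,.015]]]
end [0.4372 0.3562 0.0268] -179.97
[0.43520901 0.35717355 0.1788109 ] [-1.79928212e+02 -4.46640184e-02 -1.79800901e+02] 0.028793345122625744 [ 0.80813393 -1.1104951  -0.00558588]
```

play_rows:
  steps:
    - [[0, 0, 0.03, 0, 0, 0.001, 0.015], [-0.001, -0.001, 0.035, 0, 0, 0.001, 0.015], [0, 0, 0.035, 0, 0, 0, 0.015], [0, 0, 0.03, 0, 0, 0.001, 0.015], [-0.001, 0, 0.015, 0, 0, 0, 0.015], [0, 0, 0.007, 0, 0, 0, 0.015], [0, 0, 0, 0, 0, 0, 0.015], [0, 0, 0, 0, 0, 0, 0.05], [0, 0, 0, 0, 0, 0, 0.05], [0, 0, 0, 0, 0, 0, 0.05], [0, 0, 0, 0, 0, 0, 0.05]]

```text
time_s: 15.7
tool_pos: [0.4383, 0.3551, 0.0283]
tool_rot: [179.9, 0.1, 179.9]
force: [0.5, 0.2, -0.4]
grip_width: 0.048
grasp_force: 0.0
```

```bash
python3 -c "
from h import *
o=get_obs();print(o['tool_pos'],o['tool_rot'],o['grip_width'],o['force'])"; python3 plan.py .045 .055 .4368,.3559,.19,180 .48,.05,.12,120 .4665,-.025,.06,104 .4665,-.025,.0135,104
```

```text
[0.43832966 0.35512598 0.02830422] [1.79939400e+02 5.33888470e-02 1.79850024e+02] 0.04797393753418327 [ 0.46042968  0.16031712 -0.37062081]
18
[[[.0,.0,-.04,0,0,-.001,.055],[.001,.0,-.041,0,0,-.001,.055],[.0,.001,-.04,0,0,.0,.055],[.001,.0,-.041,0,0,-.001,.055],[-.005,-.034,.008,0,0,.116,.055],[-.009,-.033,.008,0,0,.116,.055],[-.012,-.032,.007,0,0,.117,.055],[-.016,-.031,.008,0,0,.116,.055],[-.02,-.028,.008,0,0,.117,.055],[-.023,-.026,.008,0,0,.116,.055],[-.025,-.023,.008,0,0,.117,.055],[-.028,-.019,.007,0,0,.116,.055]]]
[[[-.03,-.017,.008,0,0,.117,.055],[-.02,-.016,.02,0,0,.093,.055],[-.02,-.015,.02,0,0,.093,.055],[-.023,-.012,.02,0,0,.093,.055],[.0,.0,.023,0,0,.0,.055],[.0,.0,.024,0,0,.0,.055]]]
end [ 0.4667 -0.0253  0.0133] 103.99
```

play_rows:
  steps:
    - [[0, 0, -0.02, 0, 0, -0.001, 0.055], [0.001, 0, -0.05, 0, 0, -0.001, 0.055], [0, 0.001, -0.05, 0, 0, 0, 0.055], [0.001, 0, -0.042, 0, 0, -0.001, 0.055], [-0.005, -0.034, 0.008, 0, 0, 0.116, 0.055], [-0.009, -0.033, 0.008, 0, 0, 0.116, 0.055], [-0.012, -0.032, 0.007, 0, 0, 0.117, 0.055], [-0.016, -0.031, 0.008, 0, 0, 0.116, 0.055], [-0.02, -0.028, 0.008, 0, 0, 0.117, 0.055], [-0.023, -0.026, 0.008, 0, 0, 0.116, 0.055], [-0.025, -0.023, 0.008, 0, 0, 0.117, 0.055], [-0.028, -0.019, 0.007, 0, 0, 0.116, 0.055]]

```text
time_s: 16.9
tool_pos: [0.4749, 0.0826, 0.1276]
tool_rot: [180.0, -0.0, 126.4]
force: [0.9, -1.0, 0.2]
grip_width: 0.0551
grasp_force: 0.0
```

play_rows:
  steps:
    - [[-0.03, -0.017, 0.008, 0, 0, 0.117, 0.055], [-0.02, -0.016, 0.02, 0, 0, 0.093, 0.055], [-0.02, -0.015, 0.02, 0, 0, 0.093, 0.055], [-0.023, -0.012, 0.02, 0, 0, 0.093, 0.055], [0, 0, 0, 0, 0, 0, 0.055], [0, 0, 0, 0, 0, 0, 0.055]]

```text
time_s: 17.5
tool_pos: [0.4663, -0.0258, 0.0596]
tool_rot: [180.0, -0.0, 104.0]
force: [0.2, 0.3, 0.7]
grip_width: 0.0552
grasp_force: 0.0
```

```bash
cat > fix.py <<'E'
import plan, cell
o0=cell.get_obs; 
import numpy as np
def avg(n=6):
    L=[]
    for i in range(n): L.append(o0()); cell.read_camera('top')
    o=dict(L[-1]); P=np.array([l['tool_pos'] for l in L]); o['tool_pos']=P.mean(0)
    a=np.radians([l['tool_rot'][2] for l in L]); o['tool_rot']=np.array([180,0,np.degrees(np.angle(np.exp(1j*a).mean()))])
    print('now',o['tool_pos'].round(4),P.std(0).round(4),o['tool_rot'][2].round(2),o['grip_width'],np.mean([l['force'] for l in L],0).round(1)); return o
plan.get_obs=avg
import sys
plan.plan(float(sys.argv[1]),float(sys.argv[2]),[list(map(float,a.split(','))) for a in sys.argv[3:]])
E
python3 fix.py .03 .055 .4665,-.025,.0125,104; python3 -c "
from h import *
c=save('side','s5.png');d=save('top','t5.png')
a=cv2.imread('pics/t5.png')[170:260,170:290];b=cv2.imread('pics/s5.png')[150:270,250:400]
cv2.imwrite('pics/v5.png',np.hstack([cv2.resize(a,(400,300),interpolation=2),cv2.resize(b,(375,300),interpolation=2)]))"
```

```text
now [ 0.4671 -0.0248  0.0602] [0.0004 0.0005 0.0003] 104.08 0.05535791673810333 [0.1 0.1 0.4]
2
[[[.0,.0,.024,0,0,.001,.055],[.0,-.001,.024,0,0,.0,.055]]]
end [ 0.4661 -0.025   0.0122] 104.02
```

View pics/v5.png

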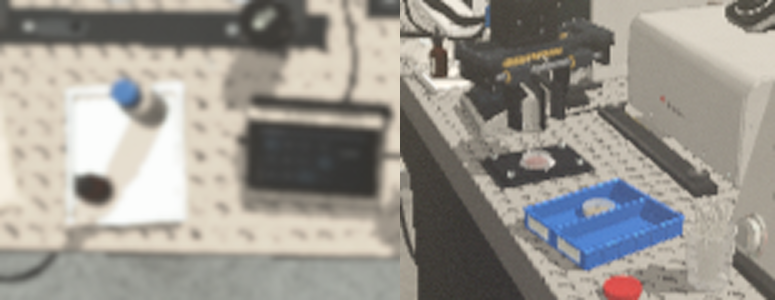

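Both bottles stand on the tray: cleaner at crop (150,105), oil at (95,188). The fingers straddle the pink dish at (537,160). Descending and gripping it.

play_rows:
  steps:
    - [[0, 0, 0.02, 0, 0, 0.001, 0.055], [0, -0.001, 0.018, 0, 0, 0, 0.055], [0, 0, 0.009, 0, 0, 0, 0.055], [0, 0, 0, 0, 0, 0, 0.055], [0, 0, 0, 0, 0, 0, 0.025], [0, 0, 0, 0, 0, 0, 0.025], [0, 0, 0, 0, 0, 0, 0.025], [0, 0, 0, 0, 0, 0, 0.025], [0, 0, 0, 0, 0, 0, 0.025]]
  force: 10

```text
time_s: 18.8
tool_pos: [0.4659, -0.0259, 0.0131]
tool_rot: [179.9, -0.0, 103.9]
force: [-0.3, -0.4, 3.2]
grip_width: 0.0369
grasp_force: 10.0
```

```bash
python3 fix.py .035 .025 .4665,-.025,.06,104  .4983,-.2325,.06,104
```

```text
now [ 0.4659 -0.0259  0.0131] [0. 0. 0.] 103.93 0.037000176099753875 [-0.4 -0.1  4.4]
9
[[[.0,.0,-.023,0,0,-.001,.025],[.001,.001,-.024,0,0,.0,.025],[-.03,-.003,.0,0,0,.0,.025],[-.03,-.003,.0,0,0,.0,.025],[-.03,-.002,.0,0,0,.0,.025],[-.03,-.003,.0,0,0,.0,.025],[-.03,-.003,.0,0,0,.0,.025],[-.029,-.003,.0,0,0,.0,.025],[-.03,-.003,.0,0,0,.0,.025]]]
end [ 0.4977 -0.2323  0.0601] 103.98
```

play_rows:
  steps:
    - [[0, 0, -0.015, 0, 0, -0.001, 0.025], [0.001, 0.001, -0.02, 0, 0, 0, 0.025], [0, 0, -0.012, 0, 0, 0, 0.025], [-0.03, -0.003, 0, 0, 0, 0, 0.025], [-0.03, -0.003, 0, 0, 0, 0, 0.025], [-0.03, -0.002, 0, 0, 0, 0, 0.025], [-0.03, -0.003, 0, 0, 0, 0, 0.025], [-0.03, -0.003, 0, 0, 0, 0, 0.025], [-0.029, -0.003, 0, 0, 0, 0, 0.025], [-0.03, -0.003, 0, 0, 0, 0, 0.025], [0, 0, 0, 0, 0, 0, 0.025], [0, 0, 0, 0, 0, 0, 0.025]]

```text
time_s: 20.3
tool_pos: [0.4966, -0.2327, 0.0591]
tool_rot: [-179.9, -0.0, 103.9]
force: [0.1, 0.7, -0.2]
grip_width: 0.0372
grasp_force: 10.0
```

```bash
python3 fix.py .02 .025 .4983,-.2325,.011,104;  python3 -c "
from h import *
c=save('side','s6.png');d=save('top','t6.png')
a=cv2.imread('pics/t6.png')[170:260,300:420];b=cv2.imread('pics/s6.png')[150:270,250:400]
cv2.imwrite('pics/v6.png',np.hstack([cv2.resize(a,(400,300),interpolation=2),cv2.resize(b,(375,300),interpolation=2)]))"
```

```text
now [ 0.497  -0.2313  0.0592] [0.0003 0.0007 0.0001] 104.04 0.03711622631174644 [-0.3  0.5  0. ]
3
[[[.0,.0,.016,0,0,.0,.025],[-.001,.001,.016,0,0,.0,.025],[.0,.0,.016,0,0,.001,.025]]]
end [ 0.4982 -0.232   0.0112] 103.98
```

View pics/v6.png

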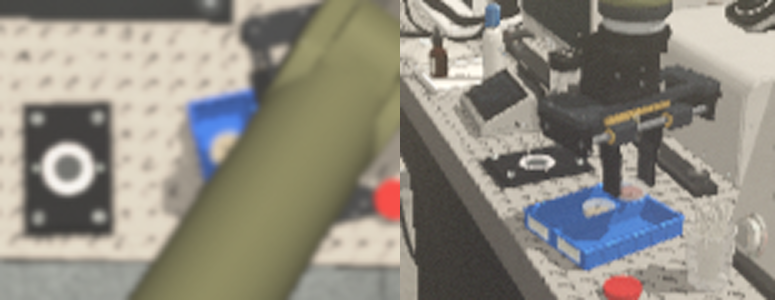

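The pink dish is held at crop (628,190) over the free lane, and the empty seat ring shows at (68,168). I'll lower and release the dish, and meanwhile refine the seat centre from the ring.

play_rows:
  steps:
    - [[0, 0, 0.016, 0, 0, 0, 0.025], [-0.001, 0.001, 0.016, 0, 0, 0, 0.025], [0, 0, 0.011, 0, 0, 0.001, 0.025], [0, 0, 0.005, 0, 0, 0, 0.025], [0, 0, 0, 0, 0, 0, 0.025], [0, 0, 0, 0, 0, 0, 0.05], [0, 0, 0, 0, 0, 0, 0.05], [0, 0, 0, 0, 0, 0, 0.05], [0, 0, -0.02, 0, 0, 0, 0.05], [0, 0, -0.03, 0, 0, 0, 0.05]]

```text
time_s: 21.7
tool_pos: [0.497, -0.2325, 0.0608]
tool_rot: [-179.8, -0.1, 103.9]
force: [1.5, -0.1, 1.0]
grip_width: 0.0497
grasp_force: 0.0
```

```bash
python3 fix.py .03 .05 .4849,-.1777,.06,104 .4849,-.1777,.0105,104;  python3 -c "
from fit import *
c=read_camera('top'); b=(305,208,335,235); g=cv2.cvtColor(up(c['frame'],b),cv2.COLOR_RGB2GRAY)
m=(g>150).astype(np.uint8); n,l,s,_=cv2.connectedComponentsWithStats(m); k=1+np.argmax(s[1:,4]); m=(l==k)
cs,_=cv2.findContours(m.astype(np.uint8),0,2); o=np.zeros_like(g);cv2.drawContours(o,cs,-1,1,-1); o=cv2.morphologyEx(o,cv2.MORPH_OPEN,np.ones((41,41)))
y,x=np.nonzero(o); uv=((x.mean()+.5)/S-.5+b[0],(y.mean()+.5)/S-.5+b[1]); print('seat',uv,ray(c,uv,.0075),2*np.sqrt(o.sum()/np.pi)/S)
"
```

```text
now [ 0.4994 -0.2335  0.0633] [0.0014 0.0008 0.0021] 103.92 0.050379661772906245 [ 0.8 -0.4  0.5]
4
[[[.029,.0,.002,0,0,-.001,.05],[.029,-.001,.001,0,0,.0,.05],[.0,.0,.025,0,0,.0,.05],[.0,.0,.025,0,0,.0,.05]]]
end [ 0.4845 -0.1775  0.0103] 103.98
seat (np.float64(319.9298638370952), np.float64(220.14634445534838)) [ 0.46682576 -0.02530078  0.0075    ] 15.597061598774367
```

play_rows:
  steps:
    - [[0.029, 0, 0.001, 0, 0, -0.001, 0.05], [0.029, -0.001, 0.001, 0, 0, 0, 0.05], [0, 0, 0, 0, 0, 0, 0.05], [0, 0, 0, 0, 0, 0, 0.05], [0, 0, 0, 0, 0, 0, 0.05]]

```text
time_s: 22.55
tool_pos: [0.4834, -0.178, 0.0594]
tool_rot: [-180.0, 0.0, 103.9]
force: [0.1, 0.1, 0.1]
grip_width: 0.0498
grasp_force: 0.0
```

```bash
python3 fix.py .03 .05 .4849,-.1777,.0105,104;  python3 -c "
from h import *
c=save('side','s7.png')
b=cv2.imread('pics/s7.png')[150:270,250:400]
cv2.imwrite('pics/v7.png',cv2.resize(b,(750,600),interpolation=2))"
```

```text
now [ 0.4834 -0.1781  0.0595] [0.     0.0001 0.0001] 103.91 0.050229709069157365 [ 0.1 -0.2  0.2]
2
[[[.0,.001,.024,0,0,-.001,.05],[.0,.001,.025,0,0,-.001,.05]]]
end [ 0.4854 -0.1776  0.0105] 104.02
```

View pics/v7.png

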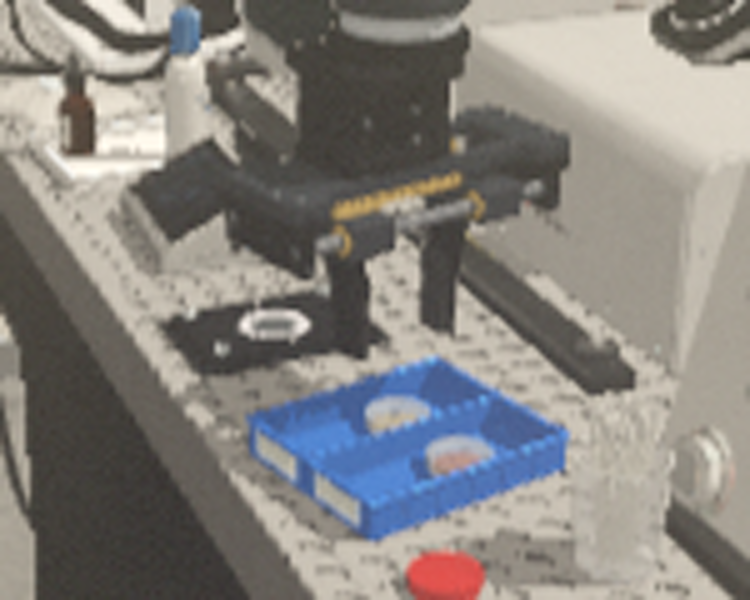

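The pink dish lies flat in the free lane at (460,457). The tan dish is at (397,413) under the open fingers, so I'll grip it next.

play_rows:
  steps:
    - [[0, 0.001, 0.02, 0, 0, -0.001, 0.05], [0, 0.001, 0.02, 0, 0, -0.001, 0.05], [0, 0, 0.009, 0, 0, 0, 0.05], [0, 0, 0, 0, 0, 0, 0.05], [0, 0, 0, 0, 0, 0, 0.025], [0, 0, 0, 0, 0, 0, 0.025], [0, 0, 0, 0, 0, 0, 0.025], [0, 0, 0, 0, 0, 0, 0.025]]

```text
time_s: 23.7
tool_pos: [0.4861, -0.1768, 0.0114]
tool_rot: [179.9, 0.0, 104.1]
force: [-0.7, 0.4, 3.2]
grip_width: 0.0375
grasp_force: 10.0
```

```bash
python3 fix.py .035 .025 .4849,-.1777,.06,104  .4666,-.0255,.06,104
```

```text
now [ 0.4861 -0.1768  0.0113] [0. 0. 0.] 104.1 0.03739717524724812 [-0.5 -0.3  4.6]
7
[[[.0,-.001,-.024,0,0,.001,.025],[-.001,.0,-.025,0,0,.001,.025],[.031,.004,.0,0,0,.0,.025],[.03,.003,.0,0,0,.0,.025],[.031,.004,.0,0,0,.0,.025],[.03,.004,.0,0,0,.0,.025],[.031,.004,.0,0,0,.0,.025]]]
end [ 0.4669 -0.025   0.0603] 103.98
```

play_rows:
  steps:
    - [[0, -0.001, -0.015, 0, 0, 0.001, 0.025], [-0.001, 0, -0.02, 0, 0, 0.001, 0.025], [0, 0, -0.014, 0, 0, 0, 0.025], [0.031, 0.004, 0, 0, 0, 0, 0.025], [0.03, 0.003, 0, 0, 0, 0, 0.025], [0.031, 0.004, 0, 0, 0, 0, 0.025], [0.03, 0.004, 0, 0, 0, 0, 0.025], [0.031, 0.004, 0, 0, 0, 0, 0.025], [0, 0, 0, 0, 0, 0, 0.025], [0, 0, 0, 0, 0, 0, 0.025], [0, 0, 0, 0, 0, 0, 0.025]]

```text
time_s: 25.1
tool_pos: [0.4663, -0.0257, 0.0599]
tool_rot: [180.0, 0.0, 103.9]
force: [0.7, 0.3, -0.9]
grip_width: 0.0371
grasp_force: 10.0
```

```bash
python3 fix.py .02 .025 .4666,-.0255,.0145,104
```

```text
now [ 0.4662 -0.0258  0.0597] [0.0001 0.0001 0.0001] 103.88 0.037469308014864006 [ 0.1 -0.1 -0.4]
3
[[[.0,.0,.015,0,0,-.001,.025],[.0,.0,.015,0,0,-.001,.025],[.0,.0,.015,0,0,.0,.025]]]
end [ 0.4662 -0.0258  0.0147] 103.99
```

play_rows:
  steps:
    - [[0, 0, 0.015, 0, 0, -0.001, 0.025], [0, 0, 0.015, 0, 0, -0.001, 0.025], [0, 0, 0.01, 0, 0, 0, 0.025], [0, 0, 0.006, 0, 0, 0, 0.025], [0, 0, 0, 0, 0, 0, 0.025], [0, 0, 0, 0, 0, 0, 0.05], [0, 0, 0, 0, 0, 0, 0.05], [0, 0, 0, 0, 0, 0, 0.05], [0, 0, -0.02, 0, 0, 0, 0.05], [0, 0, -0.04, 0, 0, 0, 0.05], [0, 0, -0.05, 0, 0, 0, 0.05], [0, 0, -0.05, 0, 0, 0, 0.05]]

```text
time_s: 26.6
tool_pos: [0.4656, -0.025, 0.1754]
tool_rot: [-180.0, -0.0, 104.1]
force: [1.2, 1.3, -0.6]
grip_width: 0.0499
grasp_force: 0.0
```

```bash
python3 fix.py .045 .055 .48,.20,.18,150 .4383,.3551,.15,180;  python3 -c "
from h import *
c=save('side','s8.png');d=save('top','t8.png')
a=cv2.imread('pics/t8.png')[170:260,300:420];b=cv2.imread('pics/s8.png')[190:270,270:370]
cv2.imwrite('pics/v8.png',np.hstack([cv2.resize(a,(400,300),interpolation=2),cv2.resize(b,(375,300),interpolation=2)]))"
```

```text
now [ 0.4682 -0.0247  0.1777] [0.0021 0.0002 0.0035] 104.08 0.049859022113684294 [ 0.9 -0.   0.6]
12
[[[.031,.009,.0,0,0,-.114,.055],[.029,.013,-.001,0,0,-.115,.055],[.028,.016,.0,0,0,-.114,.055],[.026,.02,.0,0,0,-.115,.055],[.023,.022,-.001,0,0,-.114,.055],[.021,.024,.0,0,0,-.115,.055],[.017,.027,.0,0,0,-.114,.055],[.023,.023,.006,0,0,-.105,.055],[.02,.025,.006,0,0,-.105,.055],[.018,.027,.006,0,0,-.105,.055],[.015,.028,.006,0,0,-.104,.055],[.011,.03,.006,0,0,-.105,.055]]]
end [0.4384 0.3548 0.1497] 180.0
```

View pics/v8.png

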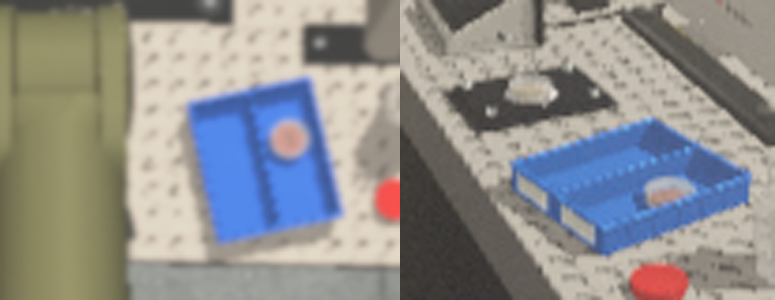

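The pink dish is centred in the right lane (crop (288,140)), and the tan dish appears seated in the adapter (532,88). I'll go to the oil and confirm the tan dish from the top on the way.

play_rows:
  steps:
    - [[0.031, 0.009, 0, 0, 0, -0.114, 0.055], [0.029, 0.013, -0.001, 0, 0, -0.115, 0.055], [0.028, 0.016, 0, 0, 0, -0.114, 0.055], [0.026, 0.02, 0, 0, 0, -0.115, 0.055], [0.023, 0.022, -0.001, 0, 0, -0.114, 0.055], [0.021, 0.024, 0, 0, 0, -0.115, 0.055], [0.017, 0.027, 0, 0, 0, -0.114, 0.055], [0.023, 0.023, 0.006, 0, 0, -0.105, 0.055], [0.02, 0.025, 0.006, 0, 0, -0.105, 0.055], [0.018, 0.027, 0.006, 0, 0, -0.105, 0.055], [0.015, 0.028, 0.006, 0, 0, -0.104, 0.055], [0.011, 0.03, 0.006, 0, 0, -0.105, 0.055]]

```text
time_s: 28.2
tool_pos: [0.4351, 0.3553, 0.1435]
tool_rot: [-179.9, -0.1, -179.7]
force: [1.1, -0.5, -0.1]
grip_width: 0.0549
grasp_force: 0.0
```

play_rows:
  steps:
    - [[0, 0, 0, 0, 0, 0, 0.05], [0, 0, 0, 0, 0, 0, 0.05], [0, 0, 0, 0, 0, 0, 0.05]]

```text
time_s: 28.5
tool_pos: [0.4367, 0.3531, 0.1448]
tool_rot: [-179.9, -0.0, 179.9]
force: [0.2, -0.4, -0.7]
grip_width: 0.0501
grasp_force: 0.0
```

```bash
python3 fix.py .035 .05 .4383,.3551,.0275,180;  python3 - <<'E'
from fit import *
c=save('top','t9.png'); im=c['frame']; d=save('side','s9.png')
b=(345,180,412,256); h=cv2.cvtColor(up(im,b),cv2.COLOR_RGB2HSV).astype(int); m=((h[...,0]>100)&(h[...,0]<130)&(h[...,1]>100)).astype(np.uint8)
cs,_=cv2.findContours(m,0,2); m=np.zeros_like(m); cv2.drawContours(m,[max(cs,key=cv2.contourArea)],-1,1,-1)
r=fit(c,m>0,lambda x,y,t:boxpts(x,y,t,.133,.117,0,.024),[.477,-.208,.24],b,[.01,.01,.1]); print('carrier',r,np.degrees(r[0][2]))
x,y,t=r[0]
for lx,ly in((-.0315,.0285),(-.0315,-.0285),(.0145,-.0285)): print((x+np.cos(t)*lx-np.sin(t)*ly).round(4),(y+np.sin(t)*lx+np.cos(t)*ly).round(4))
a=cv2.imread('pics/t9.png')[195:245,300:340];e=cv2.imread('pics/s9.png')[150:230,250:350]
cv2.imwrite('pics/v9.png',np.hstack([cv2.resize(a,(320,400),interpolation=2),cv2.resize(e,(480,400),interpolation=2)]))
E
```

```text
now [0.4369 0.3534 0.1454] [0.0001 0.0003 0.0004] 179.87 0.049845023722926596 [ 0.3 -0.1  0.1]
4
[[[.0,.0,.029,0,0,-.001,.05],[-.001,.001,.03,0,0,.0,.05],[.0,.0,.029,0,0,-.001,.05],[.0,.001,.03,0,0,.0,.05]]]
end [0.4379 0.3554 0.0274] 179.99
carrier (array([ 0.4773443 , -0.20905429,  0.24009385]), np.float64(0.9721941932413136)) 13.756364392922302
0.44 -0.1889
0.4535 -0.2442
0.4982 -0.2333
```

View pics/v9.png

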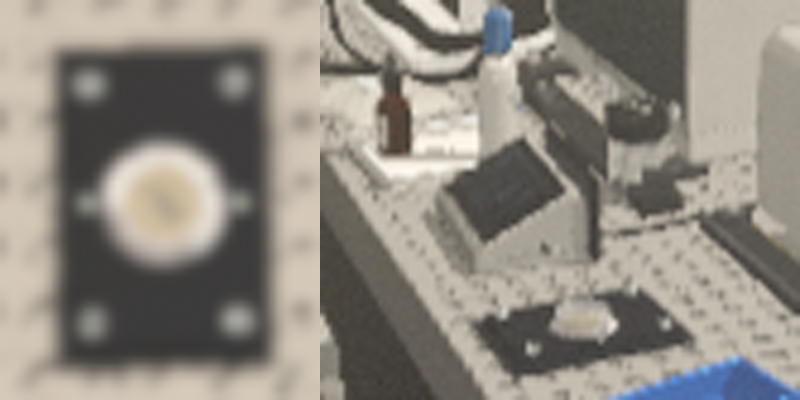

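The tan dish sits centred in the seat (crop (163,203)), with bright ring all round it. Both bottles are upright on the tray at (395,125) and (497,90). Now I'll fetch the oil.

play_rows:
  steps:
    - [[0, 0, 0.029, 0, 0, -0.001, 0.05], [-0.001, 0.001, 0.03, 0, 0, 0, 0.05], [0, 0, 0.029, 0, 0, -0.001, 0.05], [0, 0.001, 0.02, 0, 0, 0, 0.05], [0, 0, 0.01, 0, 0, 0, 0.05], [0, 0, 0, 0, 0, 0, 0.05], [0, 0, 0, 0, 0, 0, 0.015], [0, 0, 0, 0, 0, 0, 0.015], [0, 0, 0, 0, 0, 0, 0.015], [0, 0, 0, 0, 0, 0, 0.015], [0, 0, 0, 0, 0, 0, 0.015]]
  force: 15

```text
time_s: 30.0
tool_pos: [0.4378, 0.3572, 0.0285]
tool_rot: [179.9, 0.1, -179.9]
force: [-1.2, -0.5, 3.7]
grip_width: 0.0286
grasp_force: 15.0
```

```bash
python3 fix.py .035 .015 .4383,.3551,.185,180 .50,.02,.185,130 .44,-.189,.15,104
```

```text
now [0.4378 0.3572 0.0285] [0. 0. 0.] -179.88 0.029038594095331216 [-0.8 -1.   5.8]
22
[[[.0,.0,-.031,0,0,.0,.015],[.0,-.001,-.032,0,0,.001,.015],[.0,.0,-.031,0,0,.0,.015],[.0,-.001,-.031,0,0,.001,.015],[.0,.0,-.031,0,0,.0,.015],[-.006,-.034,.0,0,0,.087,.015],[-.009,-.032,.0,0,0,.087,.015],[-.012,-.032,.0,0,0,.087,.015],[-.015,-.031,.0,0,0,.087,.015],[-.017,-.029,.0,0,0,.087,.015],[-.02,-.028,.0,0,0,.088,.015],[-.022,-.026,.0,0,0,.087,.015]]]
[[[-.024,-.024,.0,0,0,.088,.015],[-.027,-.022,.0,0,0,.087,.015],[-.028,-.019,.0,0,0,.088,.015],[-.017,-.026,.005,0,0,.065,.015],[-.019,-.024,.005,0,0,.065,.015],[-.021,-.024,.005,0,0,.065,.015],[-.022,-.022,.005,0,0,.065,.015],[-.023,-.02,.005,0,0,.065,.015],[-.025,-.019,.005,0,0,.064,.015],[-.026,-.017,.005,0,0,.065,.015]]]
end [ 0.4402 -0.1894  0.1495] -256.02
```

play_rows:
  steps:
    - [[0, 0, -0.02, 0, 0, 0, 0.015], [0, -0.001, -0.035, 0, 0, 0.001, 0.015], [0, 0, -0.04, 0, 0, 0, 0.015], [0, -0.001, -0.04, 0, 0, 0.001, 0.015], [0, 0, -0.021, 0, 0, 0, 0.015], [-0.006, -0.034, 0, 0, 0, 0.087, 0.015], [-0.009, -0.032, 0, 0, 0, 0.087, 0.015], [-0.012, -0.032, 0, 0, 0, 0.087, 0.015], [-0.015, -0.031, 0, 0, 0, 0.087, 0.015], [-0.017, -0.029, 0, 0, 0, 0.087, 0.015], [-0.02, -0.028, 0, 0, 0, 0.088, 0.015], [-0.022, -0.026, 0, 0, 0, 0.087, 0.015]]

```text
time_s: 31.5
tool_pos: [0.4808, 0.1184, 0.1834]
tool_rot: [180.0, -0.0, 144.8]
force: [-0.3, 0.3, -0.7]
grip_width: 0.0291
grasp_force: 15.0
```

play_rows:
  steps:
    - [[-0.024, -0.024, 0, 0, 0, 0.088, 0.015], [-0.027, -0.022, 0, 0, 0, 0.087, 0.015], [-0.028, -0.019, 0, 0, 0, 0.088, 0.015], [-0.017, -0.026, 0.005, 0, 0, 0.065, 0.015], [-0.019, -0.024, 0.005, 0, 0, 0.065, 0.015], [-0.021, -0.024, 0.005, 0, 0, 0.065, 0.015], [-0.022, -0.022, 0.005, 0, 0, 0.065, 0.015], [-0.023, -0.02, 0.005, 0, 0, 0.065, 0.015], [-0.025, -0.019, 0.005, 0, 0, 0.064, 0.015], [-0.026, -0.017, 0.005, 0, 0, 0.065, 0.015], [0, 0, 0, 0, 0, 0, 0.015], [0, 0, 0, 0, 0, 0, 0.015]]

```text
time_s: 32.7
tool_pos: [0.4384, -0.1901, 0.1479]
tool_rot: [-180.0, -0.1, 103.8]
force: [0.7, 0.1, -0.6]
grip_width: 0.0288
grasp_force: 15.0
```

play_rows:
  steps:
    - [[0, 0, 0, 0, 0, 0, 0.015], [0, 0, 0, 0, 0, 0, 0.015], [0, 0, 0, 0, 0, 0, 0.015]]

```text
time_s: 33.0
tool_pos: [0.44, -0.1888, 0.1485]
tool_rot: [180.0, -0.0, 104.1]
force: [-0.8, 0.4, 0.1]
grip_width: 0.0288
grasp_force: 15.0
```

```bash
python3 fix.py .035 .015 .44,-.189,.0305,104
```

```text
now [ 0.4399 -0.1892  0.1485] [0.0001 0.0003 0.    ] 104.05 0.029235683065296378 [-0.1  0.2 -0.5]
4
[[[.0,.0,.03,0,0,.0,.015],[.0,.0,.029,0,0,.0,.015],[.0,.0,.03,0,0,.0,.015],[.0,.0,.029,0,0,.001,.015]]]
end [ 0.4399 -0.1892  0.0305] 103.99
```

play_rows:
  steps:
    - [[0, 0, 0.03, 0, 0, 0, 0.015], [0, 0, 0.029, 0, 0, 0, 0.015], [0, 0, 0.03, 0, 0, 0, 0.015], [0, 0, 0.019, 0, 0, 0.001, 0.015], [0, 0, 0.01, 0, 0, 0, 0.015], [0, 0, 0, 0, 0, 0, 0.015], [0, 0, 0, 0, 0, 0, 0.05], [0, 0, 0, 0, 0, 0, 0.05], [0, 0, 0, 0, 0, 0, 0.05]]

```text
time_s: 34.2
tool_pos: [0.4405, -0.1898, 0.0314]
tool_rot: [179.9, 0.0, 103.9]
force: [-0.9, 0.5, -0.2]
grip_width: 0.0449
grasp_force: 0.0
```

```bash
python3 fix.py .045 .055 .44,-.189,.20,104 .52,.05,.20,130 .5138,.3096,.19,180
```

```text
now [ 0.4402 -0.1897  0.031 ] [0.0002 0.0001 0.0002] 103.93 0.049462084834063606 [0.1 0.4 0.1]
17
[[[.0,.0,-.042,0,0,.0,.055],[.0,.0,-.042,0,0,.0,.055],[.001,.0,-.043,0,0,-.001,.055],[.0,.0,-.042,0,0,.0,.055],[.035,.023,.0,0,0,-.076,.055],[.034,.025,.0,0,0,-.076,.055],[.032,.027,.0,0,0,-.075,.055],[.029,.03,.0,0,0,-.076,.055],[.027,.032,.0,0,0,-.075,.055],[.024,.034,.0,0,0,-.076,.055],[.029,.023,.001,0,0,-.125,.055],[.026,.027,.002,0,0,-.125,.055]]]
[[[.022,.03,.001,0,0,-.125,.055],[.019,.032,.002,0,0,-.124,.055],[.014,.034,.001,0,0,-.125,.055],[.01,.036,.002,0,0,-.124,.055],[.006,.037,.001,0,0,-.125,.055]]]
end [0.5136 0.3098 0.19  ] 180.02
```

play_rows:
  steps:
    - [[0, 0, -0.02, 0, 0, 0, 0.05], [0, 0, -0.05, 0, 0, 0, 0.055], [0.001, 0, -0.05, 0, 0, -0.001, 0.055], [0, 0, -0.049, 0, 0, 0, 0.055], [0.035, 0.023, 0, 0, 0, -0.076, 0.055], [0.034, 0.025, 0, 0, 0, -0.076, 0.055], [0.032, 0.027, 0, 0, 0, -0.075, 0.055], [0.029, 0.03, 0, 0, 0, -0.076, 0.055], [0.027, 0.032, 0, 0, 0, -0.075, 0.055], [0.024, 0.034, 0, 0, 0, -0.076, 0.055], [0.029, 0.023, 0.001, 0, 0, -0.125, 0.055], [0.026, 0.027, 0.002, 0, 0, -0.125, 0.055]]

```text
time_s: 35.7
tool_pos: [0.5178, 0.1252, 0.1964]
tool_rot: [-180.0, 0.0, 144.6]
force: [0.6, 0.2, -0.1]
grip_width: 0.0552
grasp_force: 0.0
```

play_rows:
  steps:
    - [[0.022, 0.03, 0.001, 0, 0, -0.125, 0.055], [0.019, 0.032, 0.002, 0, 0, -0.124, 0.055], [0.014, 0.034, 0.001, 0, 0, -0.125, 0.055], [0.01, 0.036, 0.002, 0, 0, -0.124, 0.055], [0.006, 0.037, 0.001, 0, 0, -0.125, 0.055], [0, 0, 0, 0, 0, 0, 0.055], [0, 0, 0, 0, 0, 0, 0.055], [0, 0, 0, 0, 0, 0, 0.055], [0, 0, 0, 0, 0, 0, 0.055]]

```text
time_s: 36.6
tool_pos: [0.5137, 0.308, 0.1898]
tool_rot: [-180.0, 0.0, 179.8]
force: [0.0, -0.8, -0.2]
grip_width: 0.0546
grasp_force: 0.0
```

```bash
python3 fix.py .035 .055 .5138,.3096,.060,180
```

```text
now [0.5136 0.3086 0.1898] [0.0001 0.0004 0.    ] 179.89 0.05492044309596248 [ 0.2  0.1 -0.5]
4
[[[.0,.0,.032,0,0,.0,.055],[.0,.001,.033,0,0,-.001,.055],[.0,.0,.032,0,0,.0,.055],[.0,.0,.033,0,0,-.001,.055]]]
end [0.5136 0.3096 0.0598] 180.01
```

play_rows:
  steps:
    - [[0, 0, 0.032, 0, 0, 0, 0.055], [0, 0.001, 0.033, 0, 0, -0.001, 0.055], [0, 0, 0.032, 0, 0, 0, 0.055], [0, 0, 0.022, 0, 0, -0.001, 0.055], [0, 0, 0.011, 0, 0, 0, 0.055], [0, 0, 0, 0, 0, 0, 0.055], [0, 0, 0, 0, 0, 0, 0.02], [0, 0, 0, 0, 0, 0, 0.02], [0, 0, 0, 0, 0, 0, 0.02], [0, 0, 0, 0, 0, 0, 0.02], [0, 0, 0, 0, 0, 0, 0.02]]
  force: 15

```text
time_s: 38.0
tool_pos: [0.5138, 0.3111, 0.0606]
tool_rot: [179.9, 0.1, -179.9]
force: [-0.8, -0.3, 4.4]
grip_width: 0.0333
grasp_force: 15.0
```

```bash
python3 fix.py .035 .02 .5138,.3096,.22,180 .52,.03,.22,130 .454,-.244,.20,104
```

```text
now [0.5138 0.3112 0.0606] [0. 0. 0.] -179.87 0.03304900485666332 [-0.5 -0.5  5.6]
22
[[[.0,.0,-.032,0,0,.0,.02],[.0,-.001,-.032,0,0,.001,.02],[.0,.0,-.032,0,0,.0,.02],[.0,.0,-.031,0,0,.001,.02],[.0,-.001,-.032,0,0,.0,.02],[-.001,-.035,.0,0,0,.109,.02],[-.004,-.035,.0,0,0,.109,.02],[-.009,-.033,.0,0,0,.109,.02],[-.012,-.033,.0,0,0,.109,.02],[-.015,-.032,.0,0,0,.109,.02],[-.019,-.029,.0,0,0,.109,.02],[-.022,-.027,.0,0,0,.109,.02]]]
[[[-.024,-.025,.0,0,0,.11,.02],[-.019,-.025,.002,0,0,.05,.02],[-.02,-.024,.002,0,0,.05,.02],[-.021,-.024,.003,0,0,.051,.02],[-.022,-.022,.002,0,0,.05,.02],[-.023,-.021,.002,0,0,.051,.02],[-.024,-.02,.002,0,0,.05,.02],[-.026,-.018,.002,0,0,.051,.02],[-.026,-.017,.002,0,0,.05,.02],[-.027,-.016,.003,0,0,.051,.02]]]
end [ 0.4541 -0.2441  0.1996] -256.02
```

play_rows:
  steps:
    - [[0, 0, -0.02, 0, 0, 0, 0.02], [0, -0.001, -0.035, 0, 0, 0.001, 0.02], [0, 0, -0.04, 0, 0, 0, 0.02], [0, 0, -0.04, 0, 0, 0.001, 0.02], [0, -0.001, -0.024, 0, 0, 0, 0.02], [-0.001, -0.035, 0, 0, 0, 0.109, 0.02], [-0.004, -0.035, 0, 0, 0, 0.109, 0.02], [-0.009, -0.033, 0, 0, 0, 0.109, 0.02], [-0.012, -0.033, 0, 0, 0, 0.109, 0.02], [-0.015, -0.032, 0, 0, 0, 0.109, 0.02], [-0.019, -0.029, 0, 0, 0, 0.109, 0.02], [-0.022, -0.027, 0, 0, 0, 0.109, 0.02]]

```text
time_s: 39.5
tool_pos: [0.5185, 0.063, 0.2181]
tool_rot: [-180.0, -0.0, 136.0]
force: [0.4, -0.1, -1.4]
grip_width: 0.0335
grasp_force: 15.0
```

play_rows:
  steps:
    - [[-0.024, -0.025, 0, 0, 0, 0.11, 0.02], [-0.019, -0.025, 0.002, 0, 0, 0.05, 0.02], [-0.02, -0.024, 0.002, 0, 0, 0.05, 0.02], [-0.021, -0.024, 0.003, 0, 0, 0.051, 0.02], [-0.022, -0.022, 0.002, 0, 0, 0.05, 0.02], [-0.023, -0.021, 0.002, 0, 0, 0.051, 0.02], [-0.024, -0.02, 0.002, 0, 0, 0.05, 0.02], [-0.026, -0.018, 0.002, 0, 0, 0.051, 0.02], [-0.026, -0.017, 0.002, 0, 0, 0.05, 0.02], [-0.027, -0.016, 0.003, 0, 0, 0.051, 0.02], [0, 0, 0, 0, 0, 0, 0.02], [0, 0, 0, 0, 0, 0, 0.02]]

```text
time_s: 40.7
tool_pos: [0.4525, -0.2456, 0.1983]
tool_rot: [-180.0, -0.0, 103.8]
force: [0.3, 0.1, -1.4]
grip_width: 0.0331
grasp_force: 15.0
```

play_rows:
  steps:
    - [[0, 0, 0, 0, 0, 0, 0.02], [0, 0, 0, 0, 0, 0, 0.02], [0, 0, 0, 0, 0, 0, 0.02]]

```text
time_s: 41.0
tool_pos: [0.4538, -0.2436, 0.1985]
tool_rot: [180.0, -0.0, 104.1]
force: [-1.0, 0.7, -1.9]
grip_width: 0.033
grasp_force: 15.0
```

```bash
python3 fix.py .035 .02 .454,-.244,.0625,104
```

```text
now [ 0.4537 -0.2439  0.1985] [0.0001 0.0002 0.    ] 104.05 0.0331074065755381 [-0.3  0.5 -1.3]
4
[[[.0,.0,.034,0,0,.0,.02],[.0,.0,.034,0,0,.0,.02],[.0,.0,.034,0,0,.0,.02],[.0,.0,.034,0,0,.001,.02]]]
end [ 0.4537 -0.2439  0.0625] 104.0
```

play_rows:
  steps:
    - [[0, 0, 0.034, 0, 0, 0, 0.02], [0, 0, 0.034, 0, 0, 0, 0.02], [0, 0, 0.034, 0, 0, 0, 0.02], [0, 0, 0.022, 0, 0, 0.001, 0.02], [0, 0, 0.012, 0, 0, 0, 0.02], [0, 0, 0, 0, 0, 0, 0.02], [0, 0, 0, 0, 0, 0, 0.055], [0, 0, 0, 0, 0, 0, 0.055], [0, 0, 0, 0, 0, 0, 0.055], [0, 0, 0, 0, 0, 0, 0.055]]

```text
time_s: 42.3
tool_pos: [0.4539, -0.2446, 0.0632]
tool_rot: [179.9, 0.0, 103.9]
force: [0.2, 0.0, 0.7]
grip_width: 0.0527
grasp_force: 0.0
```

```bash
python3 fix.py .045 .055 .454,-.244,.23,104 .51,.05,.25,120 .45,.25,.25,140
```

```text
now [ 0.4537 -0.2445  0.0629] [0.0002 0.     0.0002] 103.93 0.05471185919372947 [0.1 0.3 0.3]
16
[[[.0,.0,-.042,0,0,.0,.055],[.0,.0,-.042,0,0,.0,.055],[.0,.0,-.041,0,0,-.001,.055],[.0,.0,-.042,0,0,.0,.055],[.039,.018,-.003,0,0,-.04,.055],[.038,.019,-.003,0,0,-.04,.055],[.037,.022,-.003,0,0,-.04,.055],[.037,.022,-.003,0,0,-.04,.055],[.035,.024,-.002,0,0,-.04,.055],[.035,.025,-.003,0,0,-.04,.055],[.033,.027,-.003,0,0,-.039,.055],[.041,.01,.0,0,0,-.07,.055]]]
[[[.04,.012,.0,0,0,-.07,.055],[.039,.015,.0,0,0,-.07,.055],[.037,.018,.0,0,0,-.07,.055],[.037,.02,.0,0,0,-.069,.055]]]
end [0.4496 0.2497 0.2499] 139.97
```

play_rows:
  steps:
    - [[0, 0, -0.02, 0, 0, 0, 0.055], [0, 0, -0.05, 0, 0, 0, 0.055], [0, 0, -0.05, 0, 0, -0.001, 0.055], [0, 0, -0.05, 0, 0, 0, 0.055], [0.039, 0.018, -0.003, 0, 0, -0.04, 0.055], [0.038, 0.019, -0.003, 0, 0, -0.04, 0.055], [0.037, 0.022, -0.003, 0, 0, -0.04, 0.055], [0.037, 0.022, -0.003, 0, 0, -0.04, 0.055], [0.035, 0.024, -0.002, 0, 0, -0.04, 0.055], [0.035, 0.025, -0.003, 0, 0, -0.04, 0.055], [0.033, 0.027, -0.003, 0, 0, -0.039, 0.055], [0.041, 0.01, 0, 0, 0, -0.07, 0.055]]

```text
time_s: 43.8
tool_pos: [0.4994, 0.0921, 0.2527]
tool_rot: [179.9, 0.1, 124.1]
force: [0.4, -0.1, -0.5]
grip_width: 0.0549
grasp_force: 0.0
```

play_rows:
  steps:
    - [[0.04, 0.012, 0, 0, 0, -0.07, 0.055], [0.039, 0.015, 0, 0, 0, -0.07, 0.055], [0.037, 0.018, 0, 0, 0, -0.07, 0.055], [0.037, 0.02, 0, 0, 0, -0.069, 0.055], [0, 0, 0, 0, 0, 0, 0.055], [0, 0, 0, 0, 0, 0, 0.055], [0, 0, 0, 0, 0, 0, 0.055]]

```text
time_s: 44.5
tool_pos: [0.4499, 0.2484, 0.2525]
tool_rot: [-180.0, 0.0, 139.8]
force: [0.3, 0.1, 0.2]
grip_width: 0.055
grasp_force: 0.0
```

```bash
python3 - <<'E'
from h import *
# no pictures left to view: compare with the first frame numerically
for n,B in(('top',(355,185,440,248)),('side',(296,195,390,270))):
    c=save(n,n+'_end.png'); o=cv2.imread('pics/%s0.png'%n); e=cv2.imread('pics/%s_end.png'%n)
    x0,y0,x1,y1=B; d=np.abs(o.astype(int)-e).max(2)[y0:y1,x0:x1]>45
    k,l,s,ce=cv2.connectedComponentsWithStats(d.astype(np.uint8),connectivity=8)
    print(n,[(int(q[0]+x0),int(q[1]+y0),int(q[2]),int(q[3]),int(q[4])) for q in s[1:] if q[4]>3])
    for ob in('lens_cleaner','immersion_oil','tan_dish','pink_dish'): print(ob,[(round(r['p'],2),list(np.round(r['extent'],1))) for r in silhouettes(n,ob)][:2])
# tan dish centre in the top view
o=get_obs();print(o['time_s'],o['tool_pos'],o['grip_width'])
E
```

```text
top [(381, 205, 13, 14, 135), (361, 209, 14, 15, 152)]
lens_cleaner [(0.62, [np.float64(385.4), np.float64(217.7), np.float64(401.0), np.float64(230.7)])]
immersion_oil [(0.61, [np.float64(364.9), np.float64(225.8), np.float64(375.1), np.float64(235.6)])]
tan_dish [(0.54, [np.float64(355.5), np.float64(193.8), np.float64(400.8), np.float64(240.2)])]
pink_dish [(0.56, [np.float64(412.2), np.float64(224.3), np.float64(422.4), np.float64(237.5)]), (0.46, [np.float64(379.3), np.float64(205.6), np.float64(395.8), np.float64(220.5)])]
side [(318, 221, 3, 12, 12), (310, 232, 1, 6, 6), (334, 237, 15, 9, 85)]
lens_cleaner [(0.95, [np.float64(322.7), np.float64(206.9), np.float64(335.9), np.float64(251.0)])]
immersion_oil [(0.73, [np.float64(310.8), np.float64(212.7), np.float64(322.3), np.float64(235.3)])]
tan_dish [(0.64, [np.float64(298.2), np.float64(210.0), np.float64(314.3), np.float64(217.6)])]
pink_dish []
45.0 [0.4494375  0.24953617 0.25256458] 0.05495155769531752
```

Compared with the first frames, only the dish places changed. The oil edges differ by a pixel or less, and both bottles are upright where they stood. Handing in.

```bash
python3 -c "
from cell import sign_off
print(sign_off())"
```

```text
the job is handed in; nothing more can be done
None
```

The job is handed in at about 45 s of robot time: the tan dish is in the adapter seat, the pink dish is in the carrier's free place, and both bottles went back upright to within about 2 mm of where they started, with nothing else moved as far as the final camera comparison of the carrier area showed.

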